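# Draw the bottom blank from a gravity magazine and clamp it for marking

## Task

Draw the bottom metal blank out through the gate of the magazine, so that the blanks above it drop down inside, and load that blank into the blue marking clamp: push the orange sprung jaw back with one end of the blank, lower the other end behind the small steel lip and let go, so that the blank lies flat on the bed, held between jaw and lip. Leave the other three blanks and the follower weight in the magazine, and do not disturb the tag bundle, the padlock or the stapler.

Things in the scene. Friction and masses are not known exactly. Their poses are not given: they have to be found in the camera images.
- magazine: Grey tower (105 x 55, 130 high), fixed. Origin: centre of the underside of its foot (120 x 84 x 6); z up, gate on its -x side, facing to the robot's left. Four blanks lie flat on its floor, 35 high, long side along x, in a shaft 93 x 39. The tower rises close behind the projecting blank end: a gripper pointing straight down would hit it, so lean it back, away from the tower, 35 to 45 degrees.
- magazine_gate (a point): Middle of the gate, on the outer face of the front wall (x = -52.5 in the magazine's frame), 40 above the worktop. The gate is 12.5 high from the floor and 39 wide: one blank passes at a time. In front of it a steel tongue 22 wide, level with the floor, goes on for 31; beside the tongue is free air down to the foot (6 high). Axes as the magazine's.
- blank_1_centre (a point): Centre of the bottom blank: aluminium plate 90 x 36 x 10 (x, y, z), brass-coloured panel on top, 85 g. Its -x end stands out of the gate by 25 to 31. The three blanks and the follower on it (about 0.45 kg) drag on it with some 2 to 7 N. When its tail leaves the gate (its centre 45 in front of the gate face) the stack drops 10.
- blank_2_centre (a point): Centre of the second blank from below, same shape. Stands 50 above the worktop at the start and 40 when it has dropped to the magazine floor.
- blank_3_centre (a point): Centre of the third blank, same shape, 60 above the worktop at the start, 50 after the drop.
- blank_4_centre (a point): Centre of the fourth blank, same shape, 70 above the worktop at the start, 60 after the drop.
- follower: Loose dark steel follower weight 88 x 35 x 12 with a small black knob, 200 g, lying on the top blank inside the magazine. Origin: centre of its underside.
- clamp_seat (a point): Where the centre of a properly loaded blank lies in the blue clamp (fixed): 40 above the worktop, 5 above the bed. x runs from front lip to jaw (roughly world -y), z up. Bed from lip to x = -12 only 22 wide, so fingers can straddle the blank there (free air beside it down to 6); then 66 wide, with rails x = 10 to 60, 8 above the bed, inner faces y = +-21. Block 57 high at x = 72 to 81.
- clamp_lip (a point): Steel front lip of the clamp: top edge of its inner face, mid-width; x = -45, z = 0 in the frame of clamp_seat, so 5 above the bed. 6 thick (outer face x = -51), 20 wide.
- jaw_face (a point): Point on the face of the orange sprung jaw that meets the blank's end; x = 37 in the frame of clamp_seat when relaxed. The jaw is 34 wide, 14 thick, and stands from 0.5 to 17.5 above the bed.
- jaw (a joint): How far the orange jaw is pushed back, in m: 0 relaxed, stop at 0.018. Spring 2 N at the start plus 0.35 N per mm. With the blank properly loaded it reads about 0.008; it must be pushed to about 0.011 to 0.014 for the other end to pass behind the lip.
- tag_bundle_mid (a point): Bystander: bundle of card tags 31 x 61 x 10, lying behind the magazine and the clamp. Point near its middle.
- padlock_mid (a point): Bystander: brass padlock 60 x 42 x 14, lying flat near the front edge. Point near its middle.
- stapler_mid (a point): Bystander: red stapler 32 x 136 x 43, to the left of the work. Point 7 above its underside.
There are look-alikes about, which are no part of the job. What is shaped like the follower but turquoise is not meant.

How it is judged:
On the way:
1. the bottom blank is drawn clear of the gate and the three blanks above have dropped to the floor of the magazine (x of blank_1_centre in the frame of magazine below -0.097 m and z of blank_2_centre in the frame of magazine between 0.037 and 0.043 m and x of blank_2_centre in the frame of magazine between -0.006 and 0.006 m and z of blank_3_centre in the frame of magazine between 0.047 and 0.053 m and x of blank_3_centre in the frame of magazine between -0.006 and 0.006 m and z of blank_4_centre in the frame of magazine between 0.057 and 0.063 m and x of blank_4_centre in the frame of magazine between -0.006 and 0.006 m), for 0.1 s.
At the end, for the whole second after the job is handed in: The former bottom blank lies flat on the clamp bed (centre within 3 mm of the seat lengthways, 5 mm across, 1.5 mm in height; tilt under 2 degrees), jaw pressed back 5 to 11 mm by it; the other three lie stacked on the magazine floor (within 6 mm lengthways, 3 mm in height), follower on top (x of blank_1_centre in the frame of clamp_seat between -0.003 and 0.003 m and y of blank_1_centre in the frame of clamp_seat between -0.005 and 0.005 m and z of blank_1_centre in the frame of clamp_seat between -0.002 and 0.0015 m and angle between the x axis of blank_1_centre and the x axis of clamp_seat, either way round below 0.12 rad and angle between blank_1_centre's own z axis and vertical below 0.035 rad and value of joint jaw between 0.005 and 0.011 m and z of blank_2_centre in the frame of magazine between 0.037 and 0.043 m and x of blank_2_centre in the frame of magazine between -0.006 and 0.006 m and z of blank_3_centre in the frame of magazine between 0.047 and 0.053 m and x of blank_3_centre in the frame of magazine between -0.006 and 0.006 m and z of blank_4_centre in the frame of magazine between 0.057 and 0.063 m and x of blank_4_centre in the frame of magazine between -0.006 and 0.006 m and x of follower in the frame of magazine between -0.01 and 0.01 m and height (world z) of follower below 0.07 m); the robot touches nothing.
It fails at once if the tag bundle is pushed more than 15 mm (distance of tag_bundle_mid from where it was at the start of the episode above 0.015 m).
It fails at once if the padlock is pushed more than 15 mm (distance of padlock_mid from where it was at the start of the episode above 0.015 m).
It fails at once if the stapler is pushed more than 15 mm (distance of stapler_mid from where it was at the start of the episode above 0.015 m).
It fails at once if another blank leaves the magazine (horizontal distance between any of blank_2_centre, blank_3_centre, blank_4_centre and magazine above 0.03 m).
It also fails if it takes over 45 s, if anything falls off the work surface, if the arm or the gripper's body presses on something with over 40 N, if the wrist force passes 120 N, or if a joint passes its speed limit or range.

## Robot

A 6-joint arm with a two-finger parallel gripper is mounted at the origin on a cart in front of the work surface, level with it; the furniture and walls round the work are solid. World frame = base frame: x ahead of the robot, y to its left, z up, the work surface at z = 0. Lengths are in m, angles in rad, forces in N, time in s.
With the tool pointing down it reaches from about 0.375 to 0.9 m from the base axis. Payload 3.1 kg.
Tool frame: the origin (TCP) lies at the centre of the arm's flange, where the gripper is bolted on; the fingertips stand 173 mm ahead of it and the grasp point (between the pads) lies ahead of it (pinch_z is the z of the grasp point in the tool frame, in m); z points along the fingers, x is the direction in which the jaws open and shut, and the axes are right-handed (so a half turn about z gives the same grasp; the last joint's range is limited). The gripper opens to 85 mm and grips with 20 to 120 N. Pads are 22 mm wide; open, the fingers measure 114 mm over their backs; the gripper's body (76 mm by 85 mm) begins 54 mm behind the grasp point. The pads swing forward as they close: fully open they stand 13 mm farther back than shut.
Start: joints at [1.095, 0.527, 1.433, -0, 1.181, -0.178], TCP at [0.183, 0.597, 0.405] pointing down, gripper open.
Joint ranges: [-3.08, 3.08], [-0.75, 2.2], [0.22, 2.44], [-1.43, 4.57], [0, 2.65], [-2.85, 2.85]. Speed limits (rad/s): [2.79, 2.79, 3.14, 3.14, 3.14, 3.14].

## Interface

Orientations are given as a unit quaternion [x, y, z, w].
In Python, from workcell import get_state, read_camera, camera_info, finish_job, look_for, pinpoint, pinch_z gives the robot as it stands.
- The arm moves only by the tool jog_arm, never from a script. Its argument "targets" is a list of rows, each an object of numbers: "wx", "wy", "wz": the turn, a rotation vector about the tool's x, y, z in degrees; "x", "y", "z": the shift along the tool's x, y, z in m; "jaw": the opening, from 0 (shut) to 1 (fully open). A call has 1 to 12 rows; each row shifts and turns the commanded pose from where the row before left it, along the tool's axes as they then stand; what a row does not reach is not made up. A row lasts 1/12 s, in which the tool goes at most 41.7 mm and 7.16 degrees, less where a joint would pass 70% of its speed; a pose out of reach is approached as far as the arm can. A call with a gripper value outside its range is refused whole. The fingers move at their own pace and stop on an object; "squeeze" is the grip in N (left out, the last holds). Time passes only in rows, so rows that do not move let the fingers close. It gives the time, the measured TCP pose, the force and the opening at its end, in the units of the state.
- get_state(): the state, without advancing time (a new reading comes with each control period).
- read_camera(name): name is "scene" or "top" or "wrist"; returns the picture (480x640x3 uint8, blue, green, red); there is no depth.
- camera_info(name): a dict with "mtx" (3x3 intrinsics, pixels), "k1" (the pictures are not rectified: a ray, as slopes to the right and down, at radius r is drawn at 1 + k1 r^2 times it, then the intrinsics apply), "extrinsics" (4x4, takes a point from camera to world coordinates). Camera axes: x right, y down, z forward; pixel columns grow to the right and rows downward; lengths in m; the calibration is good to about 2 mm. A picture is of the moment at which its call begins: read the wrist's pose just before it. camera_info takes no time and is no camera call; for the wrist camera it gives the pose at the moment of the call.
- finish_job(): hands the job in, once; it reports no verdict.
Trained networks look in the newest picture that a camera, given by its name, has taken for a name from the list of things; names that differ only in an ending like _2 or _b are one class to them, and where a whole thing is asked for, a point or a joint stands for the part that bears it (a point fixed in the world has none). Each returns a list of dicts, best first, with "score" (0 to 1); they miss things now and then, are a little off and sometimes report something else, mostly with a low value. They report only what shows in the picture. A call takes as long as a camera call. They do not tell look-alikes from the thing itself.
- look_for(name, camera): "bbox" ([left, top, right, bottom] in pixels, round what is visible of it).
- pinpoint(name, camera): "at" ([column, row] in pixels: a listed point, or the origin of a listed thing).
The state is a dict: "t": time; "joint_pos": joint angles; "qd": joint speeds; "joint_efforts": joint torques, N m; "tcp_pos": TCP position; "tool_rot": TCP orientation; "wrist_force": force on the tool from outside, world axes, zero at the start; "ft_torque": the same for the moment, N m; "gripper_width": finger opening in m.
Only numpy, scipy, OpenCV 4.12 (cv2) and the standard library are available. Lean on these libraries where they do the work, as an engineer would, in place of code of your own. Each camera call takes 0.05 s, during which the arm holds its last target.

## Working session

There is one attempt and no reset: what is moved stays moved. The work goes in short steps, Python scripts to look and compute and a tool call to move; the robot and the scene stay as the last step left them, time stands still between calls to the robot, and variables do not carry over. Pictures are saved under pics/ and viewed, and the job is handed in when it is done.

Besides the shell and the picture viewer there is one more tool, called after ">>>" in YAML: its name, and indented under it one key for each argument. jog_arm: Moves the arm, as the interface text tells. Its arguments: {"type":"object","properties":{"targets":{"type":"array"},"squeeze":{"type":"number"}},"required":["targets"]}

```bash
ls; mkdir -p pics; python3 - <<'E'
from workcell import *
import cv2,json
s=get_state();print(s);print(pinch_z)
for c in ["scene","top"]:
    im=read_camera(c);cv2.imwrite(f"pics/{c}0.png",im);print(c,camera_info(c))
    for n in ["magazine","magazine_gate","blank_1_centre","follower","clamp_seat","clamp_lip","jaw_face","tag_bundle_mid","padlock_mid","stapler_mid"]:
        print(n,[(d['at'],round(d['score'],2)) for d in pinpoint(n,c)][:4])
print(get_state()['t'])
E
```

```text
pics
{'t': 0.0, 'joint_pos': array([ 1.09449336e+00,  5.28494418e-01,  1.43389911e+00,  6.55042963e-06,
        1.18135419e+00, -1.78509814e-01]), 'qd': array([-0.00011069, -0.0012841 ,  0.0004231 ,  0.00020004,  0.00025695,
        0.00031286]), 'joint_efforts': array([-7.67038000e-05, -4.42346764e+01, -1.78029442e+01, -2.46838317e-04,
        8.47073999e-03, -1.86852944e-06]), 'tcp_pos': array([0.18320317, 0.59719654, 0.40371685]), 'tool_rot': array([ 8.04180354e-01,  5.94384384e-01, -9.67823180e-04,  4.73711889e-04]), 'wrist_force': array([-0.62374142,  0.52080433,  0.39752315]), 'ft_torque': array([-0.03338655, -0.03667878,  0.03931544]), 'gripper_width': 0.08522637105038666}
0.1547
scene {'mtx': array([[606.69011245,   0.        , 324.346564  ],
       [  0.        , 606.69011245, 239.6869872 ],
       [  0.        ,   0.        ,   1.        ]]), 'k1': -0.19533151747805633, 'extrinsics': array([[-0.87319212, -0.2039543 ,  0.44264903, -0.06092352],
       [-0.48705002,  0.33194327, -0.80783411,  1.21999526],
       [ 0.01782688, -0.9209866 , -0.38918619,  0.63170385],
       [ 0
[... 760 characters left out ...]
 0.11994952,  0.39517504],
       [-0.99996982,  0.00194677, -0.00752188,  0.0988521 ],
       [ 0.00723402, -0.11996722, -0.9927515 ,  1.27911325],
       [ 0.        ,  0.        ,  0.        ,  1.        ]])}
magazine [([304.4, 249.3], 0.85), ([455.0, 236.7], 0.4)]
magazine_gate [([278.5, 238.0], 0.86)]
blank_1_centre [([286.6, 240.0], 0.43)]
follower [([304.0, 247.9], 0.69), ([304.5, 245.6], 0.65)]
clamp_seat [([436.6, 236.5], 0.88), ([329.1, 185.4], 0.44)]
clamp_lip [([417.2, 241.4], 0.73), ([302.3, 243.6], 0.52)]
jaw_face [([452.0, 237.9], 0.5)]
tag_bundle_mid []
padlock_mid [([383.6, 291.1], 0.56)]
stapler_mid [([158.1, 266.3], 0.94), ([419.7, 242.0], 0.51), ([327.6, 184.4], 0.3)]
1.1
```

View pics/scene0.png

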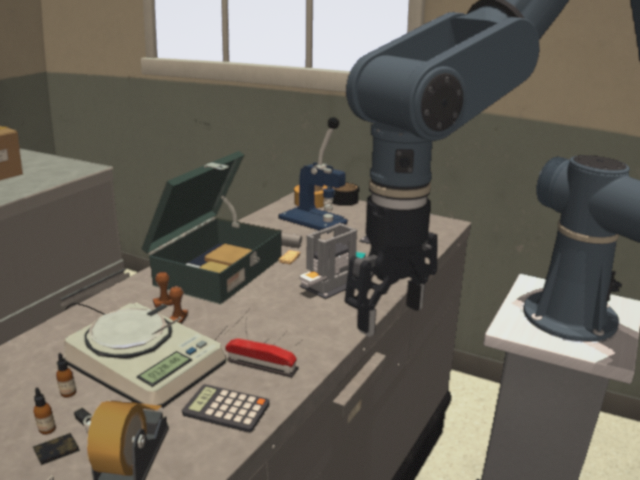

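View pics/top0.png

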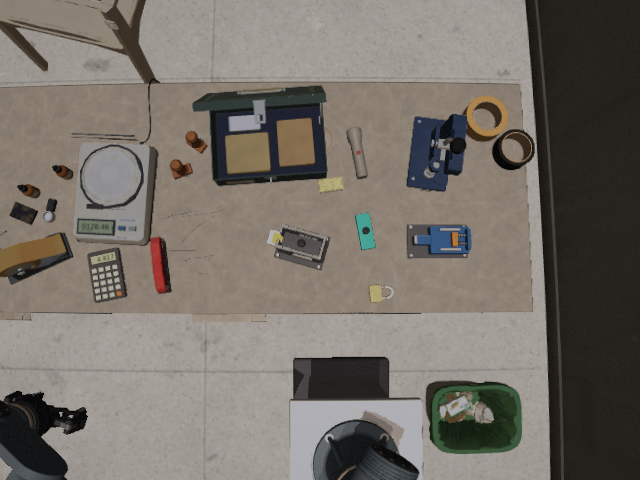

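```bash
python3 - <<'E'
import cv2
im=cv2.imread('pics/top0.png');cv2.imwrite('pics/top0c.png',cv2.resize(im[180:320,250:480],None,fx=3.4,fy=3.4,interpolation=cv2.INTER_CUBIC))
im=cv2.imread('pics/scene0.png');cv2.imwrite('pics/scene0c.png',cv2.resize(im[200:330,230:400],None,fx=4.5,fy=4.5,interpolation=cv2.INTER_CUBIC))
E
```

```text
(no output)
```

View pics/top0c.png

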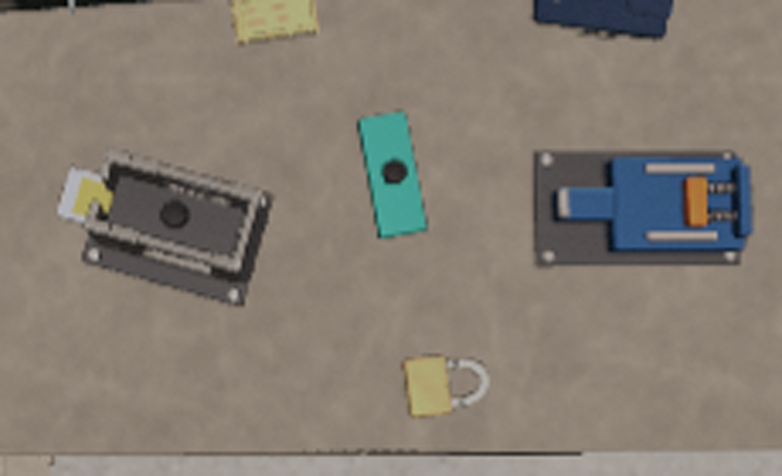

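View pics/scene0c.png

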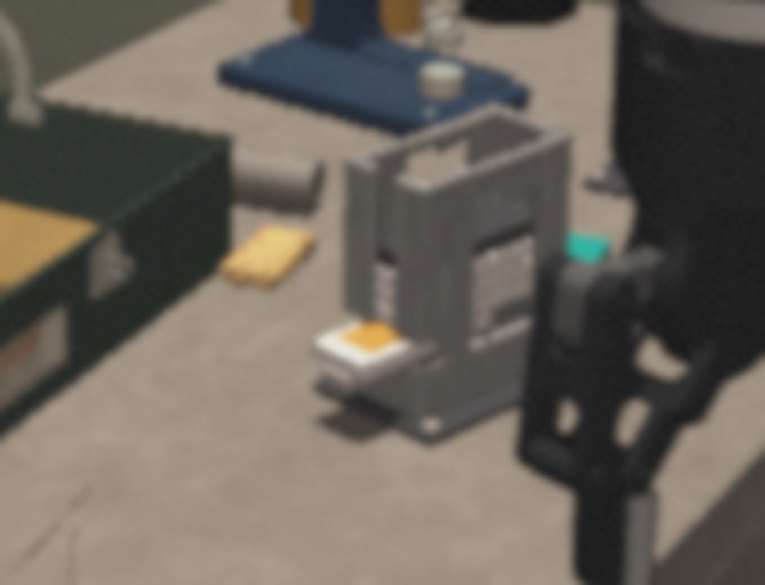

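```bash
cat > h.py <<'E'
import numpy as np,cv2
from scipy.spatial.transform import Rotation as R
from workcell import *
def undist(ci,px):
    K=ci['mtx'];k=ci['k1'];px=np.atleast_2d(np.array(px,float))
    return cv2.undistortPoints(px[:,None,:],K,np.array([k,0,0,0.]))[:,0,:]
def p2w(ci,px,z):
    u=undist(ci,px);E=ci['extrinsics'];d=np.c_[u,np.ones(len(u))]@E[:3,:3].T;o=E[:3,3]
    return o+d*((z-o[2])/d[:,2])[:,None]
def w2p(ci,P):
    E=np.linalg.inv(ci['extrinsics']);P=np.atleast_2d(P)
    return cv2.projectPoints(P,cv2.Rodrigues(E[:3,:3])[0],E[:3,3],ci['mtx'],np.array([ci['k1'],0,0,0.]))[0][:,0,:]
def T(s=None):
    s=s or get_state();M=np.eye(4);M[:3,:3]=R.from_quat(s['tool_rot']).as_matrix();M[:3,3]=s['tcp_pos'];return M
E
python3 - <<'E'
from h import *
ci=camera_info('top')
f=lambda a:np.array(a)/3.4+[250,180]
print('magfoot',p2w(ci,f([(83,255),(242,304)]),.006))
print('magtop rim',p2w(ci,f([(106,150),(270,193),(240,270),(88,228)]),.130))
print('blank end',p2w(ci,f([(70,168),(58,215)]),.045))
print('clamp foot',p2w(ci,f([(534,150),(740,150),(741,266),(535,266)]),.006))
print('lip outer',p2w(ci,f([(558,187),(558,220)]),.040))
print('jaw',p2w(ci,f([(685,178),(687,226)]),.0525))
for n,p,z in [('mag',(304.4,249.3),0),('gate',(278.5,238),.04),('b1',(286.6,240),.04),('seat',(436.6,236.5),.04),('lip',(417.2,241.4),.04),('jawf',(452,237.9),.045),('tag',(331,185),.005),('pad',(383,292),.007),('stap',(158,266),.007)]:
    print(n,p2w(ci,p,z).round(4))
w=camera_info('wrist');print(w['mtx'],w['k1']);print(np.linalg.inv(T())@w['extrinsics'])
print(T())
E
```

```text
magfoot [[0.4997326  0.19419499 0.006     ]
 [0.46439167 0.08036966 0.006     ]]
magtop rim [[0.5581003  0.17039129 0.13      ]
 [0.52969013 0.06371579 0.13      ]
 [0.47962586 0.08338298 0.13      ]
 [0.5070884  0.1817819  0.13      ]]
blank end [[0.55750327 0.20077982 0.045     ]
 [0.52450037 0.2088872  0.045     ]]
clamp foot [[ 0.57518008 -0.1316433   0.006     ]
 [ 0.57503739 -0.28304625  0.006     ]
 [ 0.49034442 -0.28065508  0.006     ]
 [ 0.49097104 -0.13042498  0.006     ]]
lip outer [[ 0.54405964 -0.14186956  0.04      ]
 [ 0.52072015 -0.14129189  0.04      ]]
jaw [[ 0.54872134 -0.22922472  0.0525    ]
 [ 0.51498927 -0.22951385  0.0525    ]]
mag [[0.5141 0.1212 0.    ]]
gate [[0.5375 0.1822 0.04  ]]
b1 [[0.5327 0.1629 0.04  ]]
seat [[ 0.5403 -0.1961  0.04  ]]
lip [[ 0.5286 -0.1489  0.04  ]]
jawf [[ 0.5363 -0.2321  0.045 ]]
tag [[0.6736 0.0552 0.005 ]]
pad [[ 0.4091 -0.0692  0.007 ]]
stap [[0.4729 0.4792 0.007 ]]
[[369.041288     0.         325.0678366 ]
 [  0.         369.041288   236.90838643]
 [  0.           0.           1.        ]] -0.013398914546903532
[[ 9.99999294e-01 -3.87654064e-04  1.12370807e-03  1.88250492e-04]
 [ 3.78988576e-05  9.55246202e-01  2.95811920e-01 -7.65843131e-02]
 [-1.18809056e-03 -2.95811668e-01  9.55245542e-01  3.02437973e-02]
 [ 0.00000000e+00  0.00000000e+00  0.00000000e+00  1.00000000e+00]]
[[ 2.93453782e-01  9.55973262e-01  1.08103366e-05  1.83359341e-01]
 [ 9.55973262e-01 -2.93453782e-01 -2.13255413e-05  5.97468799e-01]
 [-1.72143131e-05  1.65924535e-05 -1.00000000e+00  4.04715060e-01]
 [ 0.00000000e+00  0.00000000e+00  0.00000000e+00  1.00000000e+00]]
```

```bash
cat >> h.py <<'E'
def grot(yaw,lean):  # frame yaw of x_m (rad), lean rad
    xm=np.array([np.cos(yaw),np.sin(yaw),0]);ym=np.array([-xm[1],xm[0],0]);z=np.array([0,0,1.])
    zt=np.sin(lean)*xm-np.cos(lean)*z
    return np.c_[ym,np.cross(zt,ym),zt]
def plan(goalR,goalP,M=None):
    M=T() if M is None else M
    rv=np.degrees(R.from_matrix(M[:3,:3].T@goalR).as_rotvec())
    d=goalP-M[:3,3]
    print('rot first: rv deg',rv.round(2),'norm',np.linalg.norm(rv).round(2),'then shift (goal frame)',(goalR.T@d).round(4),' | shift in current frame',(M[:3,:3].T@d).round(4),'dist',np.linalg.norm(d).round(3))
E
python3 - <<'E'
from h import *
yaw=np.radians(-105.6);G=grot(yaw,np.radians(40))
xm=np.array([np.cos(yaw),np.sin(yaw),0])
c=np.array([.5186,.1248,0])-xm*.068+[0,0,.042]
print(c); plan(G,c-G[:,2]*(.160+.12))
E
```

```text
[0.53688655 0.19029505 0.042     ]
rot first: rv deg [-31.59 -30.79  84.61] norm 95.42 then shift (goal frame) [ 0.45   -0.0056  0.1888]  | shift in current frame [-0.1056  0.4528  0.1482] dist 0.488
```

>>> jog_arm:
  targets:
    - {"wx":-2.26,"wy":-2.2,"wz":6.04}
    - {"wx":-2.26,"wy":-2.2,"wz":6.04}
    - {"wx":-2.26,"wy":-2.2,"wz":6.04}
    - {"wx":-2.26,"wy":-2.2,"wz":6.04}
    - {"wx":-2.26,"wy":-2.2,"wz":6.04}
    - {"wx":-2.26,"wy":-2.2,"wz":6.04}
    - {"wx":-2.26,"wy":-2.2,"wz":6.04}
    - {"wx":-2.26,"wy":-2.2,"wz":6.04}
    - {"wx":-2.26,"wy":-2.2,"wz":6.04}
    - {"wx":-2.26,"wy":-2.2,"wz":6.04}
    - {"wx":-2.26,"wy":-2.2,"wz":6.04}
    - {"wx":-2.26,"wy":-2.2,"wz":6.04}

```text
$.targets[0]: bad value
```

>>> jog_arm:
  targets:
    - {"wx":-2.26,"wy":-2.2,"wz":6.04}
    - {"wx":-2.26,"wy":-2.2,"wz":6.04}
    - {"x":0.035,"y":0,"z":0.015}
    - {"x":0.035,"y":0,"z":0.015}
    - {"x":0.035,"y":0,"z":0.015}
    - {"x":0.035,"y":0,"z":0.015}
    - {"x":0.035,"y":0,"z":0.015}
    - {"x":0.035,"y":0,"z":0.015}
    - {"x":0.035,"y":0,"z":0.015}
    - {"x":0.035,"y":0,"z":0.015}
    - {"x":0.035,"y":0,"z":0.015}
    - {"x":0.035,"y":0,"z":0.015}

```text
$.targets[0]: bad value
```

```bash
python3 - <<'E'
from h import *
yaw=np.radians(-105.6);G=grot(yaw,np.radians(40))
xm=np.array([np.cos(yaw),np.sin(yaw),0])
c=np.array([.5186,.1248,0])-xm*.068+[0,0,.042]
s=get_state();print(s['t'],s['joint_pos'].round(2),T(s).round(3)); plan(G,c-G[:,2]*(.160+.12))
E
```

```text
1.1 [ 1.09  0.53  1.43 -0.    1.18 -0.18] [[ 0.293  0.956  0.     0.183]
 [ 0.956 -0.293 -0.     0.597]
 [-0.     0.    -1.     0.405]
 [ 0.     0.     0.     1.   ]]
rot first: rv deg [-31.59 -30.79  84.61] norm 95.42 then shift (goal frame) [ 0.45   -0.0056  0.1888]  | shift in current frame [-0.1056  0.4528  0.1482] dist 0.488
```

>>> jog_arm:
  targets:
    - {"wx":-2.26,"wy":-2.2,"wz":6.04,"x":0,"y":0,"z":0,"jaw":1}

```text
t: 1.18
tcp_pos: [0.1836, 0.5971, 0.4049]
tool_rot: [0.835, 0.55, -0.004, 0.028]
wrist_force: [-0.3, -0.4, 0.5]
gripper_width: 0.0854
```

>>> jog_arm:
  targets:
    - {"wx":-2.26,"wy":-2.2,"wz":6.04,"x":0,"y":0,"z":0,"jaw":1}
    - {"wx":-2.26,"wy":-2.2,"wz":6.04,"x":0,"y":0,"z":0,"jaw":1}
    - {"wx":-2.26,"wy":-2.2,"wz":6.04,"x":0,"y":0,"z":0,"jaw":1}
    - {"wx":-2.26,"wy":-2.2,"wz":6.04,"x":0,"y":0,"z":0,"jaw":1}
    - {"wx":-2.26,"wy":-2.2,"wz":6.04,"x":0,"y":0,"z":0,"jaw":1}
    - {"wx":-2.26,"wy":-2.2,"wz":6.04,"x":0,"y":0,"z":0,"jaw":1}
    - {"wx":-2.26,"wy":-2.2,"wz":6.04,"x":0,"y":0,"z":0,"jaw":1}
    - {"wx":-2.26,"wy":-2.2,"wz":6.04,"x":0,"y":0,"z":0,"jaw":1}
    - {"wx":-2.26,"wy":-2.2,"wz":6.04,"x":0,"y":0,"z":0,"jaw":1}
    - {"wx":-2.26,"wy":-2.2,"wz":6.04,"x":0,"y":0,"z":0,"jaw":1}
    - {"wx":-2.26,"wy":-2.2,"wz":6.04,"x":0,"y":0,"z":0,"jaw":1}
    - {"wx":-2.26,"wy":-2.2,"wz":6.04,"x":0,"y":0,"z":0,"jaw":1}

```text
t: 2.18
tcp_pos: [0.1833, 0.5976, 0.4047]
tool_rot: [0.943, -0.075, -0.044, 0.321]
wrist_force: [1.1, -0.1, -0.9]
gripper_width: 0.0855
```

>>> jog_arm:
  targets:
    - {"wx":-2.26,"wy":-2.2,"wz":6.04,"x":0,"y":0,"z":0,"jaw":1}
    - {"wx":0,"wy":0,"wz":0,"x":0.036,"y":0,"z":0.012,"jaw":1}
    - {"wx":0,"wy":0,"wz":0,"x":0.036,"y":0,"z":0.012,"jaw":1}
    - {"wx":0,"wy":0,"wz":0,"x":0.036,"y":0,"z":0.012,"jaw":1}
    - {"wx":0,"wy":0,"wz":0,"x":0.036,"y":0,"z":0.012,"jaw":1}
    - {"wx":0,"wy":0,"wz":0,"x":0.036,"y":0,"z":0.012,"jaw":1}
    - {"wx":0,"wy":0,"wz":0,"x":0.036,"y":0,"z":0.012,"jaw":1}
    - {"wx":0,"wy":0,"wz":0,"x":0.036,"y":0,"z":0.012,"jaw":1}
    - {"wx":0,"wy":0,"wz":0,"x":0.036,"y":0,"z":0.012,"jaw":1}

```text
t: 2.93
tcp_pos: [0.4458, 0.4598, 0.3309]
tool_rot: [0.931, -0.127, -0.046, 0.339]
wrist_force: [-0.6, -0.4, -0.0]
gripper_width: 0.0857
```

```bash
python3 - <<'E'
from h import *
yaw=np.radians(-105.6);G=grot(yaw,np.radians(40))
xm=np.array([np.cos(yaw),np.sin(yaw),0])
c=np.array([.5186,.1248,0])-xm*.068+[0,0,.042]
s=get_state();print(s['t'],s['joint_pos'].round(2),T(s).round(3)); plan(G,c-G[:,2]*(.160+.12))
E
```

```text
2.9333 [ 0.7   0.75  1.28 -0.38  1.7   1.03] [[ 0.963 -0.205 -0.172  0.446]
 [-0.268 -0.738 -0.619  0.46 ]
 [ 0.     0.643 -0.766  0.331]
 [ 0.     0.     0.     1.   ]]
rot first: rv deg [ 0.01 -0.05  0.03] norm 0.06 then shift (goal frame) [ 0.1602 -0.0056  0.0924]  | shift in current frame [ 0.1602 -0.0055  0.0925] dist 0.185
```

Excellent agreement. Continue to the stand-off pose and look.

>>> jog_arm:
  targets:
    - {"wx":0,"wy":0,"wz":0,"x":0.032,"y":-0.001,"z":0.018,"jaw":1}
    - {"wx":0,"wy":0,"wz":0,"x":0.032,"y":-0.001,"z":0.018,"jaw":1}
    - {"wx":0,"wy":0,"wz":0,"x":0.032,"y":-0.001,"z":0.018,"jaw":1}
    - {"wx":0,"wy":0,"wz":0,"x":0.032,"y":-0.001,"z":0.018,"jaw":1}
    - {"wx":0,"wy":0,"wz":0,"x":0.032,"y":-0.001,"z":0.018,"jaw":1}

```text
t: 3.35
tcp_pos: [0.5853, 0.3647, 0.2584]
tool_rot: [0.931, -0.127, -0.046, 0.339]
wrist_force: [0.4, 0.8, -0.3]
gripper_width: 0.085
```

```bash
python3 - <<'E'
from h import *
s=get_state();print(s['t'],T(s).round(4)[:3,3]);ci=camera_info('wrist');im=read_camera('wrist');cv2.imwrite('pics/w1.png',im);np.save('w1.npy',ci,allow_pickle=True)
for n,z in [("magazine_gate",.04),("blank_1_centre",.04),("magazine",0)]:
    print(n,[(d['at'],round(d['score'],2),p2w(ci,d['at'],z)[0].round(4)) for d in pinpoint(n,'wrist')][:3])
im=read_camera('top');cv2.imwrite('pics/top1.png',im)
E
```

```text
3.35 [0.5853 0.3647 0.2584]
magazine_gate [([324.0, 237.7], 0.75, array([0.5326, 0.1819, 0.04  ]))]
blank_1_centre [([326.8, 312.7], 0.7, array([0.495 , 0.0369, 0.04  ])), ([326.7, 249.7], 0.64, array([0.53  , 0.1647, 0.04  ]))]
magazine []
```

View pics/w1.png

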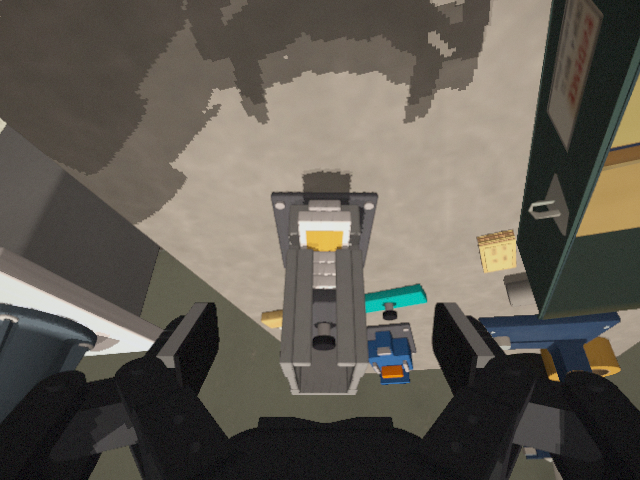

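```bash
python3 - <<'E'
from h import *
im=cv2.imread('pics/w1.png');cv2.imwrite('pics/w1c.png',cv2.resize(im[180:310,250:400],None,fx=5,fy=4.6,interpolation=cv2.INTER_CUBIC))
E
```

```text
(no output)
```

View pics/w1c.png

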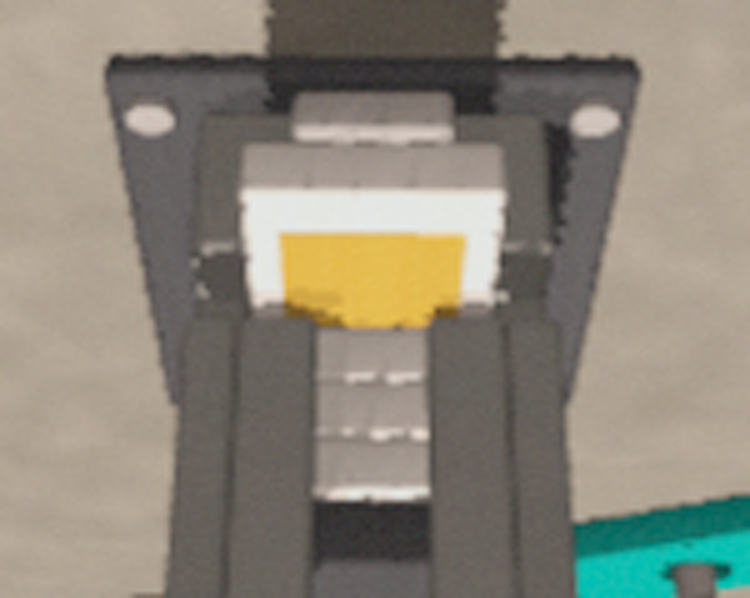

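```bash
python3 - <<'E'
from h import *
ci=np.load('w1.npy',allow_pickle=True).item()
f=lambda a:np.array(a)/[5,4.6]+[250,180]-[0.4,0.4]
a=p2w(ci,f([(108,72),(638,72)]),.006);b=p2w(ci,f([(243,188),(505,188)]),.045);t=p2w(ci,f([(295,122),(453,122)]),.035);e=p2w(ci,f([(243,145),(500,145)]),.035)
for q in (a,b,t,e):
    d=q[1]-q[0];print(q.round(4).tolist(),q.mean(0).round(4),np.linalg.norm(d).round(4),'yaw ym',np.degrees(np.arctan2(d[1],d[0])).round(2))
print('tower wall lines; gate junction', p2w(ci,f([(250,320),(500,320)]),.0475).round(4).tolist())
E
```

```text
[[0.4954, 0.2, 0.006], [0.574, 0.1782, 0.006]] [0.5347 0.1891 0.006 ] 0.0816 yaw ym -15.51
[[0.524, 0.2143, 0.045], [0.5575, 0.205, 0.045]] [0.5407 0.2097 0.045 ] 0.0347 yaw ym -15.51
[[0.5312, 0.215, 0.035], [0.5516, 0.2093, 0.035]] [0.5414 0.2121 0.035 ] 0.0212 yaw ym -15.51
[[0.5226, 0.2115, 0.035], [0.5565, 0.2021, 0.035]] [0.5396 0.2068 0.035 ] 0.0352 yaw ym -15.51
tower wall lines; gate junction [[0.5143, 0.1829, 0.0475], [0.5497, 0.1731, 0.0475]]
```

```bash
python3 - <<'E'
from h import *
ci=np.load('w1.npy',allow_pickle=True).item()
M=T()
for z in (.155,.16,.165,.173):
  for y in (-.011,.011):
    P=np.array([[.0425,y,z],[-.0425,y,z]]);print(z,y,w2p(ci,P@M[:3,:3].T+M[:3,3]).round(0).tolist())
im=cv2.imread('pics/w1.png');cv2.imwrite('pics/w1f.png',cv2.resize(im[280:430,120:300],None,fx=4,fy=4,interpolation=cv2.INTER_CUBIC))
E
```

```text
0.155 -0.011 [[436.0, 304.0], [208.0, 304.0]]
0.155 0.011 [[431.0, 355.0], [214.0, 355.0]]
0.16 -0.011 [[432.0, 298.0], [212.0, 298.0]]
0.16 0.011 [[428.0, 347.0], [217.0, 347.0]]
0.165 -0.011 [[429.0, 292.0], [216.0, 292.0]]
0.165 0.011 [[424.0, 340.0], [220.0, 340.0]]
0.173 -0.011 [[424.0, 284.0], [221.0, 284.0]]
0.173 0.011 [[420.0, 330.0], [225.0, 330.0]]
```

View pics/w1f.png

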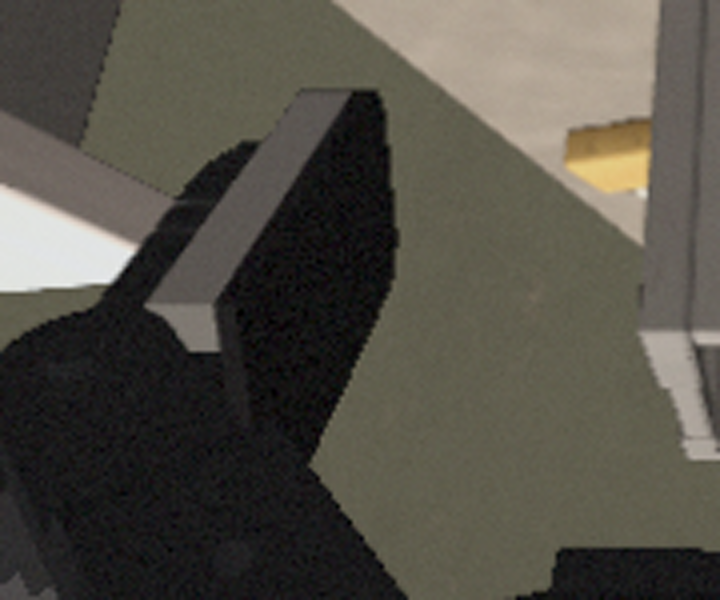

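```bash
cat >> h.py <<'E'
YAW=np.radians(-105.5)
XM=np.array([np.cos(YAW),np.sin(YAW),0])
G=grot(YAW,np.radians(40))
E
python3 - <<'E'
from h import *
c=np.array([.5407,.2092,.040])+.012*XM
plan(G,c-G[:,2]*(.162+.03)); plan(G,c-G[:,2]*(.162))
E
```

```text
rot first: rv deg [ 0.04  0.1  -0.05] norm 0.12 then shift (goal frame) [ 0.0003 -0.0072  0.0878]  | shift in current frame [ 0.0005 -0.0073  0.0878] dist 0.088
rot first: rv deg [ 0.04  0.1  -0.05] norm 0.12 then shift (goal frame) [ 0.0003 -0.0072  0.1178]  | shift in current frame [ 0.0005 -0.0073  0.1178] dist 0.118
```

>>> jog_arm:
  targets:
    - {"wx":0,"wy":0.1,"wz":0,"x":0.0003,"y":-0.0024,"z":0.03,"jaw":0.58}
    - {"wx":0,"wy":0,"wz":0,"x":0,"y":-0.0024,"z":0.03,"jaw":0.58}
    - {"wx":0,"wy":0,"wz":0,"x":0,"y":-0.0024,"z":0.028,"jaw":0.58}
    - {"wx":0,"wy":0,"wz":0,"x":0,"y":0,"z":0,"jaw":0.58}

```text
t: 3.93
tcp_pos: [0.5672, 0.315, 0.1837]
tool_rot: [0.93, -0.126, -0.05, 0.342]
wrist_force: [-1.1, 0.1, -1.1]
gripper_width: 0.0497
```

```bash
python3 - <<'E'
from h import *
s=get_state();print(s['t'],T(s).round(4)[:3,3],s['gripper_width']);ci=camera_info('wrist');im=read_camera('wrist');cv2.imwrite('pics/w2.png',im);np.save('w2.npy',ci,allow_pickle=True);np.save('w2T.npy',T(s))
cv2.imwrite('pics/w2c.png',cv2.resize(im[200:480,170:480],None,fx=2.5,fy=2.1,interpolation=cv2.INTER_CUBIC))
E
```

```text
3.9333 [0.5672 0.315  0.1837] 0.04970654370367313
```

View pics/w2c.png

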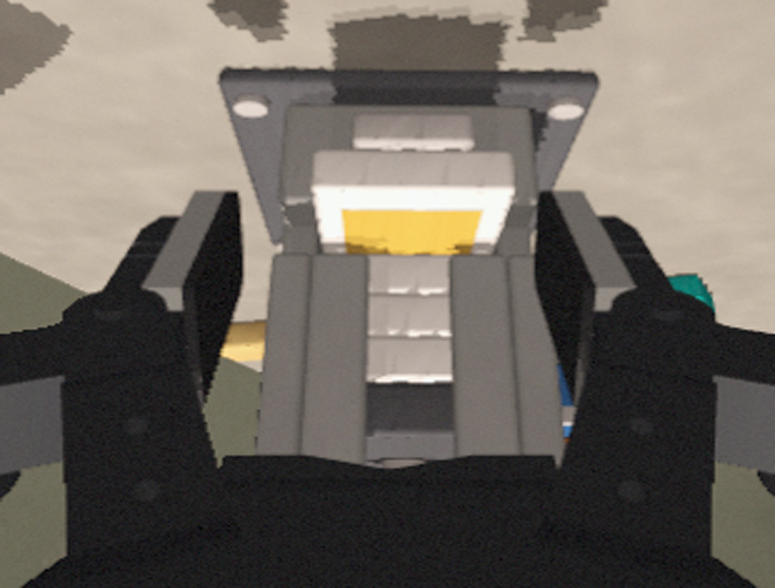

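```bash
python3 - <<'E'
from h import *
s=get_state();M=T(s);print(s['t'],M.round(4));print((G.T@M[:3,:3]).round(4));print(np.load('w2T.npy').round(4)); print(s['qd'].round(3))
ci=np.load('w2.npy',allow_pickle=True).item()
print((np.linalg.inv(M)@ci['extrinsics']).round(4)); 
f=lambda a:np.array(a)/[2.5,2.1]+[170,200]-[0.3,0.3]
for n,q in dict(foot=p2w(ci,f([(220,82),(598,82)]),.006),blank=p2w(ci,f([(313,185),(515,185)]),.045),tong=p2w(ci,f([(354,124),(473,124)]),.035),tip=p2w(ci,f([(238,193),(537,193)]),.05)).items():
    d=q[1]-q[0];print(n,q.mean(0).round(4),np.linalg.norm(d).round(4),'yaw',np.degrees(np.arctan2(d[1],d[0])).round(2), 'in tool', ((q.mean(0)-M[:3,3])@M[:3,:3]).round(4))
E
```

```text
3.9833 [[ 0.9638 -0.2017 -0.1746  0.5686]
 [-0.2668 -0.7362 -0.6219  0.3164]
 [-0.0031  0.646  -0.7633  0.1859]
 [ 0.      0.      0.      1.    ]]
[[ 1.      0.0024 -0.002 ]
 [-0.0024  1.      0.0042]
 [ 0.002  -0.0042  1.    ]]
[[ 0.9635 -0.1996 -0.1782  0.5672]
 [-0.2675 -0.7351 -0.623   0.315 ]
 [-0.0066  0.6479 -0.7617  0.1837]
 [ 0.      0.      0.      1.    ]]
[ 0.017 -0.039 -0.085 -0.006  0.017 -0.006]
[[ 1.      0.0033 -0.003  -0.002 ]
 [-0.0022  0.9546  0.2979 -0.0756]
 [ 0.0038 -0.2979  0.9546  0.0332]
 [ 0.      0.      0.      1.    ]]
foot [0.5345 0.1889 0.006 ] 0.0814 yaw -14.84 in tool [ 0.0017 -0.0155  0.2226]
blank [0.5409 0.2104 0.045 ] 0.0348 yaw -14.6 in tool [ 0.002  -0.0073  0.1784]
tong [0.5428 0.2178 0.035 ] 0.0203 yaw -14.75 in tool [ 0.0019 -0.0197  0.181 ]
tip [0.5384 0.2185 0.05  ] 0.0487 yaw -14.56 in tool [-0.0026 -0.0096  0.17  ]
```

>>> jog_arm:
  targets:
    - {"wx":0,"wy":0,"wz":0,"x":0,"y":0,"z":0,"jaw":0.58}
    - {"wx":0,"wy":0,"wz":0,"x":0,"y":0,"z":0,"jaw":0.58}

```text
t: 4.15
tcp_pos: [0.5712, 0.3183, 0.1893]
tool_rot: [0.931, -0.127, -0.043, 0.338]
wrist_force: [0.5, -0.4, -0.9]
gripper_width: 0.0497
```

```bash
python3 - <<'E'
from h import *
s=get_state();M=T(s)
ci=camera_info('wrist');im=read_camera('wrist');cv2.imwrite('pics/w3.png',im)
print(s['qd'].round(3),(np.linalg.inv(M)@ci['extrinsics']).round(4)[:3,3]); 
np.save('w3.npy',ci,allow_pickle=True)
cv2.imwrite('pics/w3c.png',cv2.resize(im[220:330,240:410],None,fx=4.5,fy=5,interpolation=cv2.INTER_CUBIC))
c=np.array([.5408,.2098,.040])+.012*XM
plan(G,c-G[:,2]*(.162))
E
```

```text
[-0.003 -0.005 -0.005 -0.    -0.005  0.001] [-0.0008 -0.0756  0.0302]
rot first: rv deg [-0.13 -0.3  -0.11] norm 0.34 then shift (goal frame) [-0.0004 -0.0006  0.0325]  | shift in current frame [-0.0006 -0.0005  0.0325] dist 0.033
```

View pics/w3c.png

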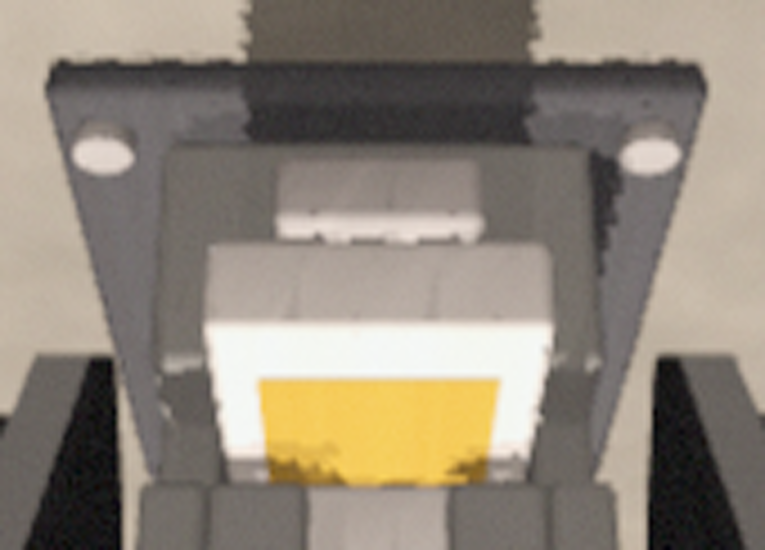

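```bash
python3 - <<'E'
from h import *
M=T();ci=np.load('w3.npy',allow_pickle=True).item()
f=lambda a:np.array(a)/[4.5,5]+[240,220]-[0.4,0.4]
for n,q in dict(foot=p2w(ci,f([(48,92),(706,92)]),.006),blank=p2w(ci,f([(205,322),(553,322)]),.045),tong=p2w(ci,f([(277,213),(483,213)]),.035)).items():
    d=q[1]-q[0];print(n,q.mean(0).round(4),np.linalg.norm(d).round(4),'yaw',np.degrees(np.arctan2(d[1],d[0])).round(2))
E
```

```text
foot [0.5346 0.1884 0.006 ] 0.0818 yaw -15.76
blank [0.5407 0.2098 0.045 ] 0.0349 yaw -15.88
tong [0.5414 0.2119 0.035 ] 0.0211 yaw -15.82
```

>>> jog_arm:
  targets:
    - {"wx":-0.1,"wy":-0.3,"wz":-0.1,"x":-0.0005,"y":-0.0005,"z":0.012,"jaw":0.58}
    - {"wx":0,"wy":0,"wz":0,"x":0,"y":0,"z":0.01,"jaw":0.58}
    - {"wx":0,"wy":0,"wz":0,"x":0,"y":0,"z":0.0105,"jaw":0.58}
    - {"wx":0,"wy":0,"wz":0,"x":0,"y":0,"z":0,"jaw":0.58}
    - {"wx":0,"wy":0,"wz":0,"x":0,"y":0,"z":0,"jaw":0.58}

```text
t: 4.62
tcp_pos: [0.5642, 0.2959, 0.1609]
tool_rot: [0.93, -0.127, -0.05, 0.34]
wrist_force: [-0.1, 0.3, 0.1]
gripper_width: 0.0497
```

```bash
python3 - <<'E'
from h import *
s=get_state();M=T(s);print(s['wrist_force'],s['ft_torque'])
im=read_camera('wrist');cv2.imwrite('pics/w4.png',im)
cv2.imwrite('pics/w4c.png',cv2.resize(im[220:400,210:440],None,fx=3.3,fy=3.3,interpolation=cv2.INTER_CUBIC))
c=np.array([.5407,.2098,.040])+.012*XM
plan(G,c-G[:,2]*(.162))
E
```

```text
[-0.09862997  0.33069448  0.07115851] [ 0.25495251 -0.10487816  0.04551989]
rot first: rv deg [0.18 0.29 0.06] norm 0.34 then shift (goal frame) [ 0.0002 -0.0001 -0.0036]  | shift in current frame [ 0.0001 -0.0001 -0.0036] dist 0.004
```

View pics/w4c.png

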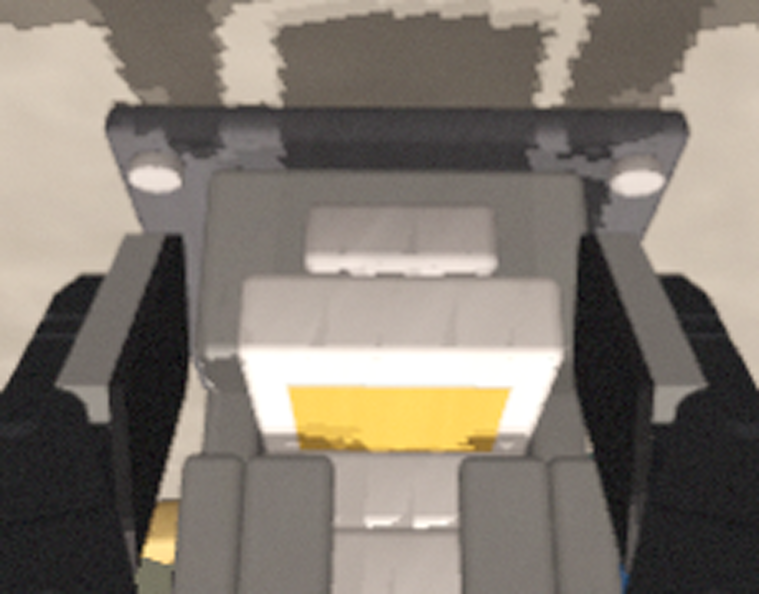

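>>> jog_arm:
  targets:
    - {"wx":0,"wy":0,"wz":0,"x":0,"y":0,"z":0,"jaw":0.58}
    - {"wx":0,"wy":0,"wz":0,"x":0,"y":0,"z":0,"jaw":0.58}
    - {"wx":0,"wy":0,"wz":0,"x":0,"y":0,"z":0,"jaw":0.58}

```text
t: 4.92
tcp_pos: [0.5648, 0.297, 0.1623]
tool_rot: [0.931, -0.127, -0.048, 0.34]
wrist_force: [-0.2, -0.2, 0.3]
gripper_width: 0.0494
```

```bash
python3 - <<'E'
from h import *
s=get_state();M=T(s);print(s['wrist_force'],s['ft_torque'])
im=read_camera('wrist');cv2.imwrite('pics/w5.png',im)
cv2.imwrite('pics/w5c.png',cv2.resize(im[220:400,210:440],None,fx=3.3,fy=3.3,interpolation=cv2.INTER_CUBIC))
c=np.array([.5407,.2098,.040])+.012*XM
plan(G,c-G[:,2]*(.162))
E
```

```text
[-0.19919243 -0.23260489  0.25611769] [ 0.29726944 -0.10484811  0.03011991]
rot first: rv deg [0.11 0.19 0.04] norm 0.22 then shift (goal frame) [ 0.0002 -0.0001 -0.0024]  | shift in current frame [ 0.0001 -0.0001 -0.0024] dist 0.002
```

View pics/w5c.png

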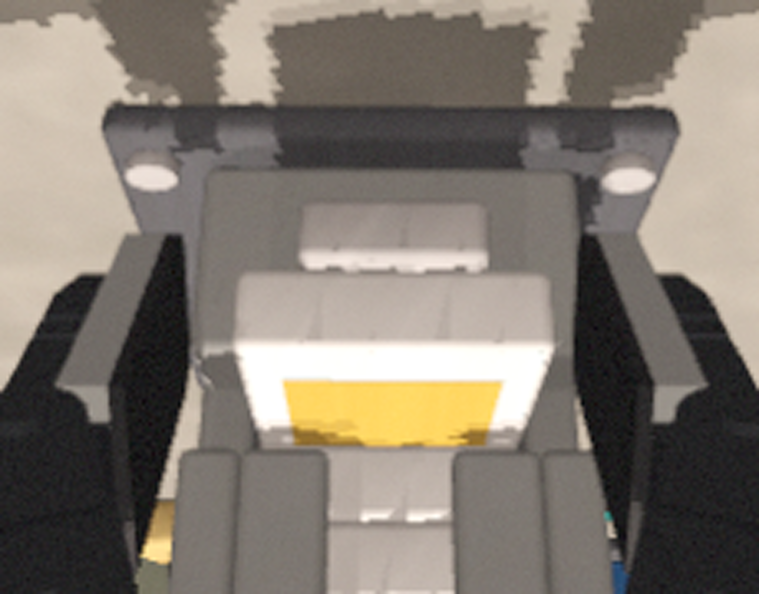

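>>> jog_arm:
  targets:
    - {"wx":0,"wy":0.1,"wz":0,"x":0.0012,"y":0,"z":-0.0015,"jaw":0.58}
    - {"wx":0,"wy":0,"wz":0,"x":0,"y":0,"z":0,"jaw":0.5}
    - {"wx":0,"wy":0,"wz":0,"x":0,"y":0,"z":0,"jaw":0.46}
    - {"wx":0,"wy":0,"wz":0,"x":0,"y":0,"z":0,"jaw":0.3}
    - {"wx":0,"wy":0,"wz":0,"x":0,"y":0,"z":0,"jaw":0.2}
    - {"wx":0,"wy":0,"wz":0,"x":0,"y":0,"z":0,"jaw":0.2}
  squeeze: 70

```text
t: 5.47
tcp_pos: [0.5661, 0.2976, 0.1636]
tool_rot: [0.931, -0.127, -0.047, 0.34]
wrist_force: [0.6, 1.9, 3.3]
gripper_width: 0.0346
```

```bash
python3 - <<'E'
from h import *
s=get_state();M=T(s);print(s['wrist_force'],s['ft_torque'])
im=read_camera('wrist');cv2.imwrite('pics/w6.png',im)
cv2.imwrite('pics/w6c.png',cv2.resize(im[220:400,210:440],None,fx=3.3,fy=3.3,interpolation=cv2.INTER_CUBIC))
c=np.array([.5407,.2098,.040])+.012*XM
plan(G,c-G[:,2]*(.162))
E
```

```text
[0.58400572 1.89791082 3.33725765] [ 0.21719389  0.02770437 -0.0812143 ]
rot first: rv deg [0.12 0.1  0.03] norm 0.16 then shift (goal frame) [-0.001  -0.0002 -0.0008]  | shift in current frame [-0.001  -0.0002 -0.0008] dist 0.001
```

View pics/w6c.png

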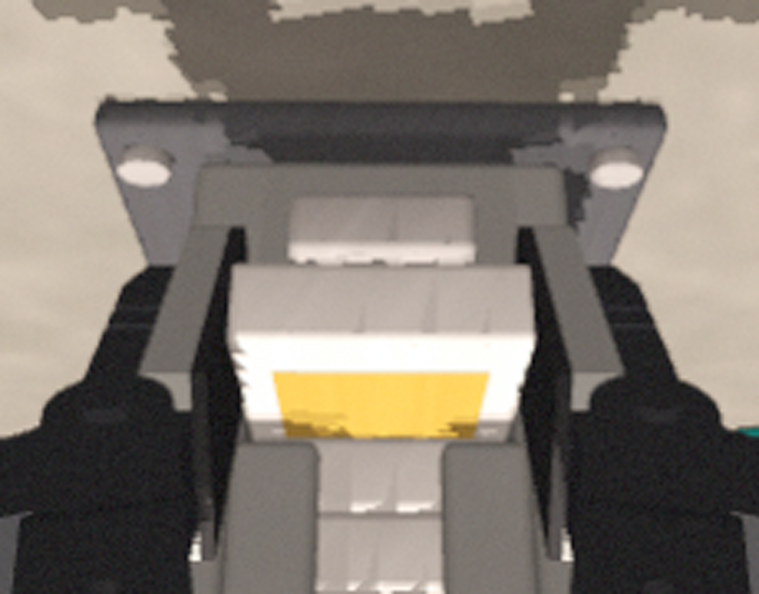

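>>> jog_arm:
  targets:
    - {"wx":0,"wy":0,"wz":0,"x":0,"y":-0.0038,"z":-0.0032,"jaw":0.2}
    - {"wx":0,"wy":0,"wz":0,"x":0,"y":-0.0061,"z":-0.0051,"jaw":0.2}
    - {"wx":0,"wy":0,"wz":0,"x":0,"y":-0.0061,"z":-0.0051,"jaw":0.2}
    - {"wx":0,"wy":0,"wz":0,"x":0,"y":-0.0061,"z":-0.0051,"jaw":0.2}

```text
t: 5.85
tcp_pos: [0.5731, 0.3235, 0.1627]
tool_rot: [0.929, -0.127, -0.049, 0.343]
wrist_force: [-1.1, -6.5, 3.9]
gripper_width: 0.0344
```

```bash
python3 - <<'E'
from h import *
s=get_state();M=T(s);print(s['wrist_force'],s['ft_torque'])
im=read_camera('wrist');cv2.imwrite('pics/w7.png',im)
cv2.imwrite('pics/w7c.png',cv2.resize(im[180:400,210:440],None,fx=3.3,fy=2.7,interpolation=cv2.INTER_CUBIC))
E
```

```text
[-1.07747168 -6.47863122  3.88515923] [-0.67006843  0.08976887 -0.00116549]
```

View pics/w7c.png

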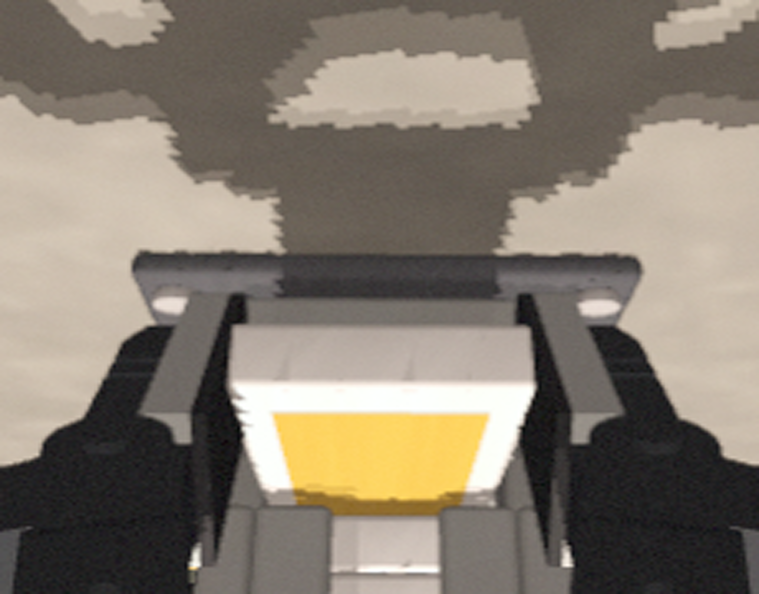

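>>> jog_arm:
  targets:
    - {"wx":0,"wy":0,"wz":0,"x":0,"y":-0.0061,"z":-0.0051,"jaw":0.2}
    - {"wx":0,"wy":0,"wz":0,"x":0,"y":-0.0061,"z":-0.0051,"jaw":0.2}
    - {"wx":0,"wy":0,"wz":0,"x":0,"y":-0.0061,"z":-0.0051,"jaw":0.2}
    - {"wx":0,"wy":0,"wz":0,"x":0,"y":-0.0061,"z":-0.0051,"jaw":0.2}
    - {"wx":0,"wy":0,"wz":0,"x":0,"y":-0.0046,"z":-0.0039,"jaw":0.2}
    - {"wx":0,"wy":0,"wz":0,"x":0,"y":-0.0038,"z":-0.0032,"jaw":0.2}
    - {"wx":0,"wy":0,"wz":0,"x":0,"y":-0.0031,"z":-0.0026,"jaw":0.2}
    - {"wx":0,"wy":0,"wz":0,"x":0,"y":-0.0023,"z":-0.0019,"jaw":0.2}
    - {"wx":0,"wy":0,"wz":0,"x":0,"y":0,"z":0,"jaw":0.2}
    - {"wx":0,"wy":0,"wz":0,"x":0,"y":0,"z":0,"jaw":0.2}

```text
t: 6.73
tcp_pos: [0.5872, 0.374, 0.1631]
tool_rot: [0.931, -0.127, -0.047, 0.339]
wrist_force: [0.8, 3.7, 3.2]
gripper_width: 0.0342
```

```bash
python3 - <<'E'
from h import *
s=get_state();M=T(s);print(s['wrist_force'],s['ft_torque'],'lean',np.degrees(np.arccos(-M[2,2])))
c=np.array([.5661,.2976,.1636]);print('moved',M[:3,3]-c, (M[:3,3]-c)@XM)
im=read_camera('wrist');cv2.imwrite('pics/w8.png',im)
cv2.imwrite('pics/w8c.png',cv2.resize(im[120:400,170:480],None,fx=2.5,fy=2.1,interpolation=cv2.INTER_CUBIC))
im=read_camera('scene');cv2.imwrite('pics/s8c.png',cv2.resize(im[200:330,230:400],None,fx=4.5,fy=4.5,interpolation=cv2.INTER_CUBIC))
E
```

```text
[0.81264542 3.6943274  3.24772436] [-0.08975654  0.08542002 -0.09926082] lean 39.99159117279904
moved [ 0.02112088  0.07639372 -0.00053577] -0.079259622648405
```

View pics/w8c.png

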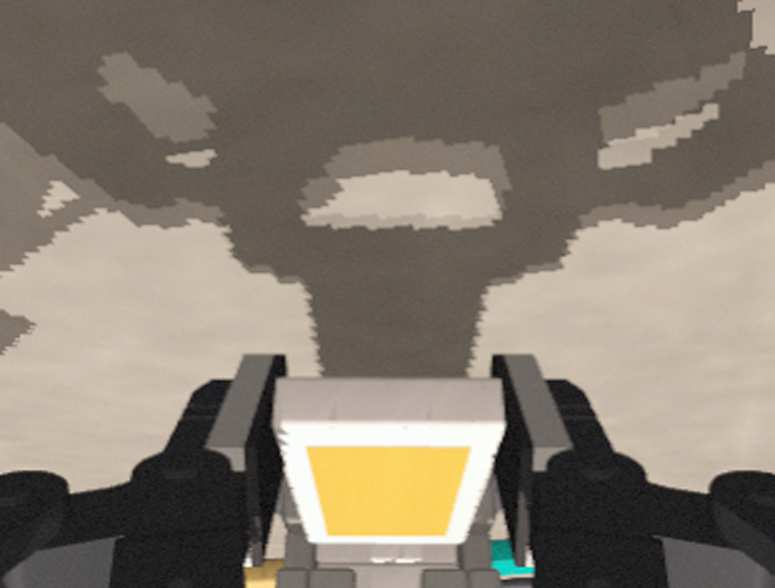

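View pics/s8c.png

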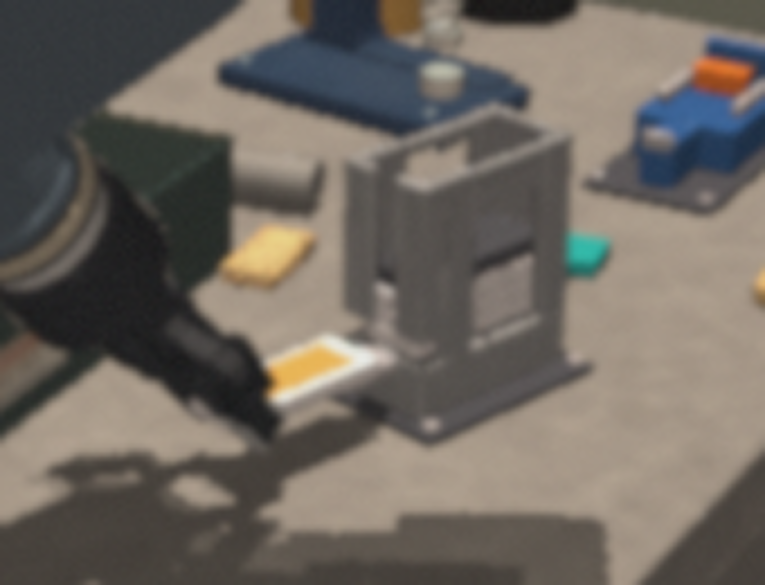

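>>> jog_arm:
  targets:
    - {"wx":0,"wy":0,"wz":0,"x":0,"y":0.003,"z":-0.01,"jaw":0.2}
    - {"wx":0,"wy":0,"wz":0,"x":0,"y":0.008,"z":-0.02,"jaw":0.2}
    - {"wx":0,"wy":0,"wz":0,"x":0,"y":0.018,"z":-0.022,"jaw":0.2}
    - {"wx":0,"wy":0,"wz":0,"x":0,"y":0.019,"z":-0.023,"jaw":0.2}
    - {"wx":0,"wy":0,"wz":0,"x":0,"y":0.019,"z":-0.023,"jaw":0.2}
    - {"wx":0,"wy":0,"wz":0,"x":0,"y":0.019,"z":-0.023,"jaw":0.2}
    - {"wx":0,"wy":0,"wz":0,"x":0,"y":0.019,"z":-0.023,"jaw":0.2}
    - {"wx":0,"wy":2,"wz":-2.4,"x":0,"y":0.013,"z":-0.015,"jaw":0.2}
    - {"wx":0,"wy":2,"wz":-2.4,"x":0,"y":0,"z":0,"jaw":0.2}
    - {"wx":0,"wy":2,"wz":-2.4,"x":0,"y":0,"z":0,"jaw":0.2}
    - {"wx":0,"wy":2,"wz":-2.4,"x":0,"y":0,"z":0,"jaw":0.2}
    - {"wx":0,"wy":2,"wz":-2.4,"x":0,"y":0,"z":0,"jaw":0.2}

```text
t: 7.83
tcp_pos: [0.5907, 0.3849, 0.3605]
tool_rot: [0.94, 0.003, -0.001, 0.342]
wrist_force: [-0.7, -0.4, -1.5]
gripper_width: 0.0344
```

```bash
python3 - <<'E'
from h import *
s=get_state();M=T(s);print(s['wrist_force'],s['ft_torque'],'lean',np.degrees(np.arccos(-M[2,2])),s['joint_pos'].round(2))
g=grot(np.radians(-90.1),np.radians(40));print(M.round(3))
plan(g,np.array([.532,-.1595,.26])-g[:,2]*.162,M)
plan(g,np.array([.532,-.1595,.040])-g[:,2]*(.162+.12),M)
im=read_camera('scene');cv2.imwrite('pics/s9.png',im)
E
```

```text
[-0.71313725 -0.38451983 -1.46835569] [ 0.43300893  0.04764931 -0.01136975] lean 39.98075080617121 [ 0.52  0.78  1.14 -0.59  1.61  0.6 ]
[[ 1.     0.006 -0.     0.591]
 [ 0.004 -0.766 -0.643  0.385]
 [-0.004  0.643 -0.766  0.36 ]
 [ 0.     0.     0.     1.   ]]
rot first: rv deg [-0.02 -0.04  0.41] norm 0.42 then shift (goal frame) [-0.0577  0.3525  0.265 ]  | shift in current frame [-0.0605  0.3522  0.2648] dist 0.445
rot first: rv deg [-0.02 -0.04  0.41] norm 0.42 then shift (goal frame) [-0.0577  0.2111  0.3135]  | shift in current frame [-0.0595  0.2108  0.3134] dist 0.382
```

View pics/s9.png

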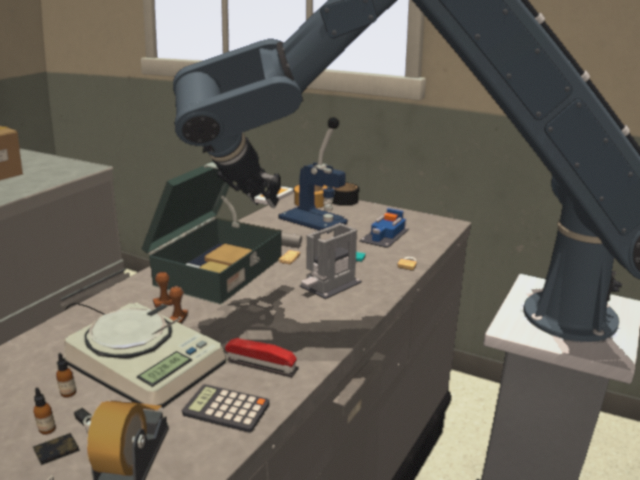

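>>> jog_arm:
  targets:
    - {"wx":0,"wy":0,"wz":0.4,"x":-0.006,"y":0.0276,"z":0.0231,"jaw":0.2}
    - {"wx":0,"wy":0,"wz":0,"x":-0.006,"y":0.0276,"z":0.0231,"jaw":0.2}
    - {"wx":0,"wy":0,"wz":0,"x":-0.006,"y":0.0276,"z":0.0231,"jaw":0.2}
    - {"wx":0,"wy":0,"wz":0,"x":-0.006,"y":0.0276,"z":0.0231,"jaw":0.2}
    - {"wx":0,"wy":0,"wz":0,"x":-0.006,"y":0.0276,"z":0.0231,"jaw":0.2}
    - {"wx":0,"wy":0,"wz":0,"x":-0.006,"y":0.0276,"z":0.0231,"jaw":0.2}
    - {"wx":0,"wy":0,"wz":0,"x":-0.006,"y":0.0276,"z":0.0231,"jaw":0.2}
    - {"wx":0,"wy":0,"wz":0,"x":-0.006,"y":0.0276,"z":0.0231,"jaw":0.2}
    - {"wx":0,"wy":0,"wz":0,"x":-0.006,"y":0.0276,"z":0.0231,"jaw":0.2}
    - {"wx":0,"wy":0,"wz":0,"x":-0.005,"y":0.0276,"z":0.0231,"jaw":0.2}
    - {"wx":0,"wy":0,"wz":0,"x":0,"y":0,"z":0,"jaw":0.2}
    - {"wx":0,"wy":0,"wz":0,"x":0,"y":0,"z":0,"jaw":0.2}

```text
t: 8.88
tcp_pos: [0.5302, 0.0232, 0.3616]
tool_rot: [0.94, -0.005, -0.001, 0.342]
wrist_force: [1.3, 0.5, -0.2]
gripper_width: 0.0342
```

```bash
python3 - <<'E'
from h import *
s=get_state();M=T(s);print(s['t'],s['wrist_force'],M.round(3)[:3])
g=grot(np.radians(-90.1),np.radians(40))
plan(g,np.array([.532,-.1595,.040])-g[:,2]*(.162+.12),M)
ci=camera_info('wrist');im=read_camera('wrist');cv2.imwrite('pics/w10.png',im);np.save('w10.npy',ci,allow_pickle=True)
for n,z in [("clamp_seat",.04),("clamp_lip",.04),("jaw_face",.045)]:
    print(n,[(d['at'],round(d['score'],2),p2w(ci,d['at'],z)[0].round(4)) for d in pinpoint(n,'wrist')][:3])
E
```

```text
8.8833 [ 1.32363709  0.52035102 -0.21325136] [[ 1.    -0.008 -0.005  0.53 ]
 [-0.009 -0.766 -0.643  0.023]
 [ 0.001  0.643 -0.766  0.362]]
rot first: rv deg [ 0.02  0.23 -0.37] norm 0.43 then shift (goal frame) [ 0.0021 -0.0667  0.0818]  | shift in current frame [ 0.002  -0.0668  0.0818] dist 0.106
clamp_seat [([327.7, 159.4], 0.7, array([ 0.5302, -0.1909,  0.04  ]))]
clamp_lip [([331.9, 119.8], 0.62, array([ 0.5339, -0.1446,  0.04  ]))]
jaw_face [([332.2, 183.9], 0.63, array([ 0.5346, -0.2201,  0.045 ]))]
```

View pics/w10.png

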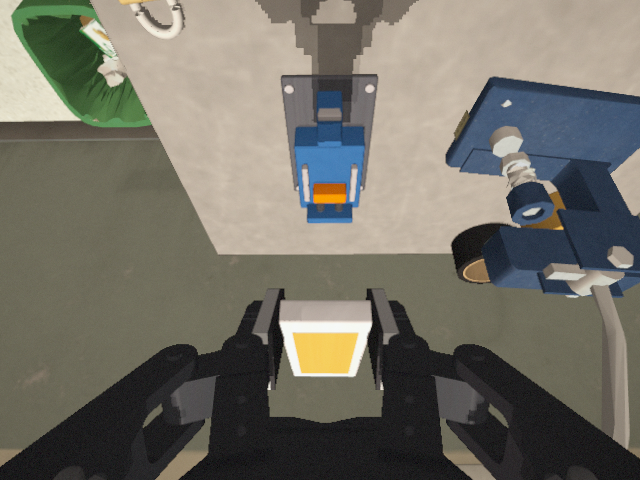

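```bash
python3 - <<'E'
from h import *
im=cv2.imread('pics/w10.png');cv2.imwrite('pics/w10c.png',cv2.resize(im[65:230,265:395],None,fx=6,fy=3.6,interpolation=cv2.INTER_CUBIC))
E
```

```text
(no output)
```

View pics/w10c.png

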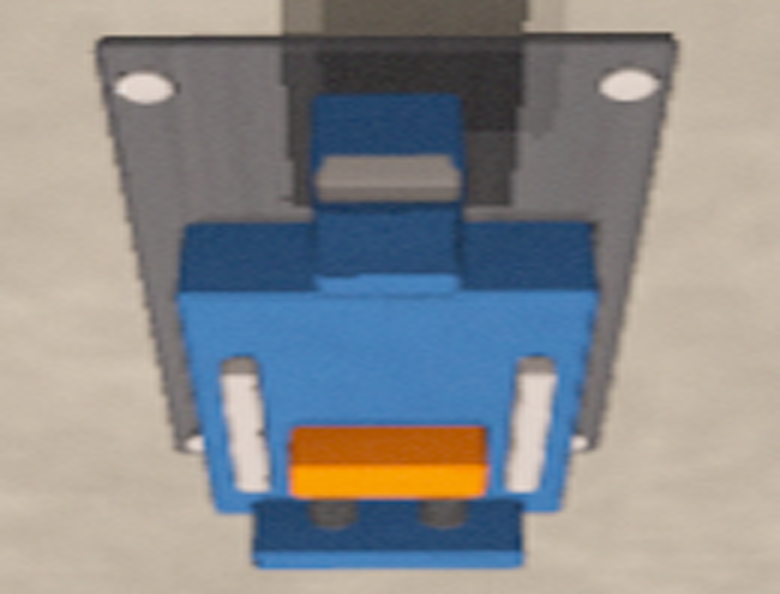

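```bash
python3 - <<'E'
from h import *
ci=np.load('w10.npy',allow_pickle=True).item()
f=lambda a:np.array(a)/[6,3.6]+[265,65]-[.4,.35]
for n,px,z in [('foot',[(98,44),(677,44)],.006),('bedfront 95',[(310,96),(462,96)],.006),('lip157',[(318,157),(458,157)],.04),('lip187',[(317,187),(460,187)],.04),('lip157@35',[(318,157),(458,157)],.035),('lip203',[(317,203),(460,203)],.035),('step-12',[(180,292),(597,292)],.035),('jaw37 top',[(290,463),(488,463)],.0525),('jaw37 bot',[(293,428),(487,428)],.0355),('jawback51',[(290,497),(486,497)],.0525),('block72 ',[(257,550),(522,550)],.057+.035),('block81 ',[(257,567),(522,567)],.057+.035)]:
    q=p2w(ci,f(px),z);d=q[1]-q[0];print(n,q.mean(0).round(4),np.linalg.norm(d).round(4),'yaw',np.degrees(np.arctan2(d[1],d[0])).round(2))
E
```

```text
foot [ 0.5318 -0.1274  0.006 ] 0.082 yaw -0.55
bedfront 95 [ 0.5316 -0.1416  0.006 ] 0.0223 yaw -0.55
lip157 [ 0.5317 -0.133   0.04  ] 0.0189 yaw -0.55
lip187 [ 0.5317 -0.1413  0.04  ] 0.0198 yaw -0.55
lip157@35 [ 0.5317 -0.1369  0.035 ] 0.0193 yaw -0.55
lip203 [ 0.5318 -0.1501  0.035 ] 0.0204 yaw -0.55
step-12 [ 0.5318 -0.1784  0.035 ] 0.0641 yaw -0.56
jaw37 top [ 0.5318 -0.2256  0.0525] 0.0331 yaw -0.57
jaw37 bot [ 0.5321 -0.2304  0.0355] 0.0336 yaw -0.56
jawback51 [ 0.5316 -0.2409  0.0525] 0.0339 yaw -0.57
block72  [ 0.5316 -0.2122  0.092 ] 0.0404 yaw -0.57
block81  [ 0.5316 -0.2197  0.092 ] 0.0412 yaw -0.58
```

```bash
cat >> h.py <<'E'
CY=np.radians(-90.4);SEAT=np.array([.5318,-.1912,.040])
CX=np.array([np.cos(CY),np.sin(CY),0])
def cgoal(xg,zc,tilt):  # grip point at clamp x, world z ; tilt nose-down deg
    g=grot(CY,np.radians(40-tilt));c=SEAT+CX*xg;c[2]=zc
    return g,c-g[:,2]*.1615
E
python3 - <<'E'
from h import *
M=T();print(get_state()['t'])
plan(*cgoal(-.0455,.0865,3),M);plan(*cgoal(-.0455,.0465,3),M)
E
```

```text
9.0833
rot first: rv deg [ 3.05 -0.21  0.14] norm 3.06 then shift (goal frame) [ 0.0025 -0.0282  0.1616]  | shift in current frame [ 0.0019 -0.0367  0.1599] dist 0.164
rot first: rv deg [ 3.05 -0.21  0.14] norm 3.06 then shift (goal frame) [ 0.0025 -0.0523  0.1936]  | shift in current frame [ 0.0019 -0.0625  0.1905] dist 0.2
```

>>> jog_arm:
  targets:
    - {"wx":3.0,"wy":-0.2,"wz":0.1,"x":0,"y":0,"z":0,"jaw":0.2}
    - {"wx":0,"wy":0,"wz":0,"x":0.0005,"y":-0.0056,"z":0.032,"jaw":0.2}
    - {"wx":0,"wy":0,"wz":0,"x":0.0005,"y":-0.0056,"z":0.032,"jaw":0.2}
    - {"wx":0,"wy":0,"wz":0,"x":0.0005,"y":-0.0056,"z":0.032,"jaw":0.2}
    - {"wx":0,"wy":0,"wz":0,"x":0.0005,"y":-0.0056,"z":0.032,"jaw":0.2}
    - {"wx":0,"wy":0,"wz":0,"x":0.0005,"y":-0.0056,"z":0.032,"jaw":0.2}
    - {"wx":0,"wy":0,"wz":0,"x":0,"y":0,"z":0,"jaw":0.2}
    - {"wx":0,"wy":0,"wz":0,"x":0,"y":0,"z":0,"jaw":0.2}
    - {"wx":0,"wy":0,"wz":0,"x":0,"y":0,"z":0,"jaw":0.2}

```text
t: 9.83
tcp_pos: [0.533, -0.0479, 0.2176]
tool_rot: [0.948, -0.003, -0.001, 0.318]
wrist_force: [-0.2, -0.2, -1.1]
gripper_width: 0.0348
```

```bash
python3 - <<'E'
from h import *
s=get_state();M=T(s);print(s['t'],s['wrist_force'],s['qd'].round(3))
plan(*cgoal(-.0455,.0865,3),M);plan(*cgoal(-.0455,.0465,3),M)
ci=camera_info('wrist');im=read_camera('wrist');cv2.imwrite('pics/w11.png',im);np.save('w11.npy',ci,allow_pickle=True)
cv2.imwrite('pics/w11c.png',cv2.resize(im[200:400,210:440],None,fx=3.3,fy=3,interpolation=cv2.INTER_CUBIC))
E
```

```text
9.8333 [-0.2006887  -0.24920811 -1.09580224] [ 0.008 -0.033 -0.005 -0.004 -0.003  0.002]
rot first: rv deg [ 0.11 -0.05  0.04] norm 0.13 then shift (goal frame) [-0.0002 -0.0008  0.002 ]  | shift in current frame [-0.0002 -0.0008  0.002 ] dist 0.002
rot first: rv deg [ 0.11 -0.05  0.04] norm 0.13 then shift (goal frame) [-0.0002 -0.0249  0.034 ]  | shift in current frame [-0.0002 -0.025   0.0339] dist 0.042
```

View pics/w11c.png

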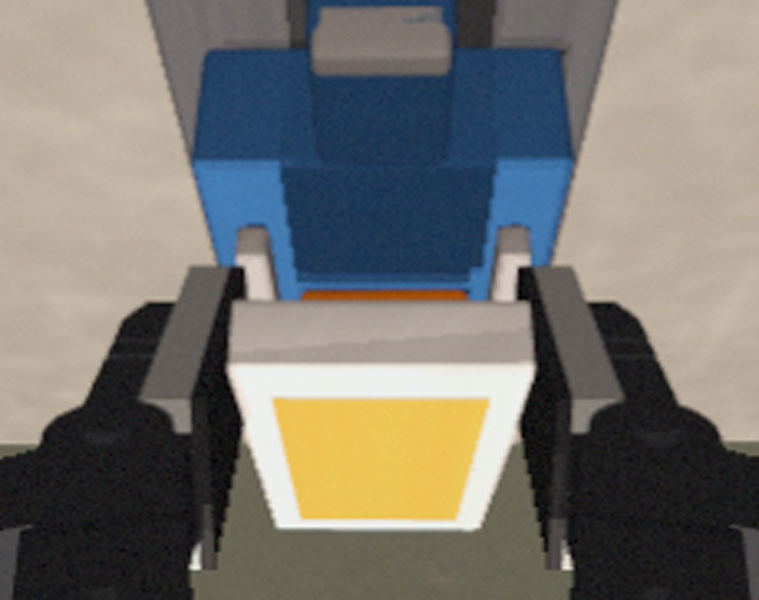

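```bash
python3 - <<'E'
from h import *
ci=np.load('w11.npy',allow_pickle=True).item()
f=lambda a:np.array(a)/[3.3,3]+[210,200]-[.35,.35]
for n,px,z in [('lipouter',[(312,57),(451,57)],.04),('lipinner',[(314,75),(449,75)],.04),('step-12',[(193,160),(573,160)],.035),('rails10top',[(237,248),(530,248)],.043),('jawbot37',[(302,288),(468,288)],.0355)]:
    q=p2w(ci,f(px),z);d=q[1]-q[0];print(n,q.mean(0).round(4),np.linalg.norm(d).round(4),'yaw',np.degrees(np.arctan2(d[1],d[0])).round(2))
# blank near end in tool
M=T();q=p2w(ci,f([(230,363),(533,363)]),.0465+.04+.005+.0006).mean(0);print(q,'clamp x of near end',(q-SEAT)@CX, 'top far', (p2w(ci,f([(275,527),(480,527)]),.0865+.005-.004).mean(0)-SEAT)@CX)
E
```

```text
lipouter [ 0.5318 -0.1411  0.04  ] 0.0197 yaw -0.32
lipinner [ 0.5318 -0.1457  0.04  ] 0.0196 yaw -0.32
step-12 [ 0.5318 -0.1781  0.035 ] 0.0643 yaw -0.31
rails10top [ 0.5318 -0.1974  0.043 ] 0.0522 yaw -0.31
jawbot37 [ 0.532  -0.2295  0.0355] 0.0337 yaw -0.3
[ 0.53182094 -0.13768005  0.0921    ] clamp x of near end -0.05351879156928029 top far 0.03810748308687502
```

```bash
python3 - <<'E'
from h import *
# blank near top edge pixel in w6/w11 in tool frame: find depth from width 36mm
ci=np.load('w11.npy',allow_pickle=True).item();M=T()
A=np.linalg.inv(M)@ci['extrinsics']
for n,px,w in [('w11',[(230/3.3+210-.35,363/3+200-.35),(533/3.3+210-.35,363/3+200-.35)],.036),('w11far',[(275/3.3+210-.35,527/3+200-.35),(481/3.3+210-.35,527/3+200-.35)],.036),('w6',[(230/3.3+210-.35,333/3.3+220-.35),(536/3.3+210-.35,333/3.3+220-.35)],.036)]:
    u=undist(ci,px);d=w/(u[1,0]-u[0,0]);m=np.r_[u.mean(0),1]*d;print(n,'depth',d.round(4),'tool',(A[:3,:3]@m+A[:3,3]).round(4))
# by plane z_tool along blank: blank plane normal tilted 40deg: grip centre z .1615, top plane offset 5mm
n=np.array([0,np.sin(np.radians(40)),-np.cos(np.radians(40))]);p0=np.array([0,0,.1615])+.005*n
for nm,px in [('near',(381.5/3.3+210-.35,363/3+200-.35)),('far',(378/3.3+210-.35,527/3+200-.35))]:
    u=undist(ci,px)[0];dd=A[:3,:3]@np.r_[u,1];o=A[:3,3];t=((p0-o)@n)/(dd@n);q=o+t*dd;e=np.array([0,np.cos(np.radians(40)),np.sin(np.radians(40))]);print(nm,q.round(4),'along from grip',((q-p0)@e).round(4))
E
```

```text
w11 depth 0.1446 tool [-0.001  -0.0021  0.1591]
w11far depth 0.2124 tool [-0.0016  0.0628  0.2101]
w6 depth 0.1431 tool [-0.0009 -0.0028  0.1579]
near [-0.001  -0.0087  0.1477] along from grip -0.0155
far [-0.0016  0.0575  0.2033] along from grip 0.0709
```

```bash
python3 - <<'E'
from h import *
ci=np.load('w11.npy',allow_pickle=True).item();M=T()
print((np.linalg.inv(M)@ci['extrinsics']).round(4),M[:3,3])
A0=np.array([[1,-.0004,.0011,.0002],[0,.95525,.29581,-.07658],[-.0012,-.29581,.95525,.03024],[0,0,0,1]])
M1=ci['extrinsics']@np.linalg.inv(A0);print('tool at pic',M1[:3,3])
A=A0
n=np.array([0,np.sin(np.radians(40)),-np.cos(np.radians(40))]);p0=np.array([0,0,.1615])+.005*n
for nm,px in [('near',(381.5/3.3+210-.35,363/3+200-.35)),('far',(378/3.3+210-.35,527/3+200-.35))]:
    u=undist(ci,px)[0];dd=A[:3,:3]@np.r_[u,1];o=A[:3,3];t=((p0-o)@n)/(dd@n);q=o+t*dd;e=np.array([0,np.cos(np.radians(40)),np.sin(np.radians(40))]);print(nm,q.round(4),'along from grip',((q-p0)@e).round(4))
    q=M1[:3,:3]@q+M1[:3,3];print('clamp x',(q-SEAT)@CX,q)
print('grip clamp x',(M1[:3,:3]@[0,0,.1615]+M1[:3,3]-SEAT)@CX)
c=camera_info('wrist');print((np.linalg.inv(T())@c['extrinsics']).round(4))
plan(*cgoal(-.0455,.0865,3),T())
E
```

```text
[[ 1.000e+00  1.500e-03 -1.500e-03 -9.000e-04]
 [-1.000e-03  9.554e-01  2.952e-01 -7.610e-02]
 [ 1.900e-03 -2.952e-01  9.554e-01  3.070e-02]
 [ 0.000e+00  0.000e+00  0.000e+00  1.000e+00]] [ 0.53314374 -0.04787897  0.21830186]
tool at pic [ 0.53216937 -0.04856316  0.218179  ]
near [ 0.0004 -0.0089  0.1475] along from grip -0.0158
clamp x -0.06073159586383197 [ 0.53186317 -0.13046737  0.0951418 ]
far [-1.000e-04  5.780e-02  2.035e-01] along from grip 0.0712
clamp x 0.026149023002993634 [ 0.53078811 -0.2173426   0.09072182]
grip clamp x -0.04524699083875334
[[ 1.000e+00  4.000e-04 -4.000e-04 -7.000e-04]
 [-2.000e-04  9.554e-01  2.954e-01 -7.580e-02]
 [ 5.000e-04 -2.954e-01  9.554e-01  3.010e-02]
 [ 0.000e+00  0.000e+00  0.000e+00  1.000e+00]]
rot first: rv deg [ 0.12 -0.13  0.  ] norm 0.18 then shift (goal frame) [-0.0003 -0.0012  0.0026]  | shift in current frame [-0.0003 -0.0012  0.0026] dist 0.003
```

```bash
python3 - <<'E'
from h import *
im=cv2.imread('pics/w11.png');cv2.imwrite('pics/w11d.png',cv2.resize(im[278:380,270:382],None,fx=7,fy=5.8,interpolation=cv2.INTER_CUBIC))
E
```

```text
(no output)
```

View pics/w11d.png

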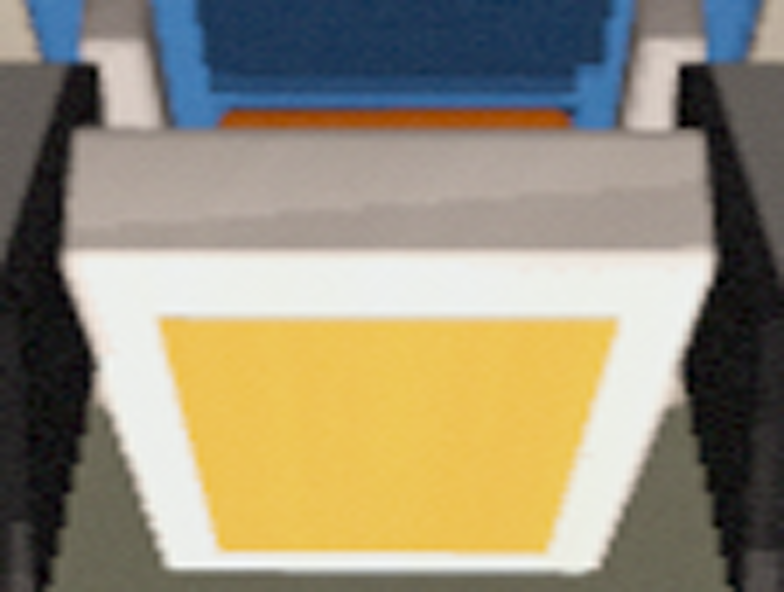

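```bash
python3 - <<'E'
from h import *
ci=np.load('w11.npy',allow_pickle=True).item()
A=np.array([[1,-.0004,.0011,.0002],[0,.95525,.29581,-.07658],[-.0012,-.29581,.95525,.03024],[0,0,0,1]])
f=lambda a:np.array(a)/[7,5.8]+[270,278]-[.43,.41]
px=f([(63,250),(717,251),(168,570),(600,571),(71,127),(705,129)])
# blank frame: x along (near->far), y = tool x dir?, z up
X=np.array([[-45,-18,5],[-45,18,5],[45,-18,5],[45,18,5],[-45,-18,-5],[-45,18,-5]],float)/1000
for shrink in (0,.0004,.0008):
    Xs=X-np.sign(X)*shrink
    ok,r,t=cv2.solvePnP(Xs,px[:,None,:],ci['mtx'],np.array([ci['k1'],0,0,0.]))
    Rb=A[:3,:3]@cv2.Rodrigues(r)[0];tb=A[:3,:3]@t[:,0]+A[:3,3]
    pr=cv2.projectPoints(Xs,r,t,ci['mtx'],np.array([ci['k1'],0,0,0.]))[0][:,0]
    xa=Rb[:,0];print('centre tool',tb.round(4),'axis angle',np.degrees(np.arctan2(xa[2],xa[1])).round(2),'yaw',np.degrees(xa[0]).round(2),'res',np.abs(pr-px).max().round(2))
    # near end to tool axis line: blank axis crosses y=0 at
    near=tb-.045*xa; s=-near[1]/xa[1]; print('  near end mid',near.round(4),'dist from near end to tool axis',s.round(4),'z there',(near+s*xa)[2].round(4))
E
```

```text
centre tool [0.0002 0.0286 0.1893] axis angle 39.54 yaw -0.22 res 1.54
  near end mid [ 0.0004 -0.0061  0.1606] dist from near end to tool axis 0.0079 z there 0.1656
centre tool [0.0002 0.0264 0.1855] axis angle 39.62 yaw -0.22 res 0.87
  near end mid [ 0.0004 -0.0083  0.1568] dist from near end to tool axis 0.0107 z there 0.1637
centre tool [0.0002 0.0242 0.1819] axis angle 39.7 yaw -0.22 res 0.61
  near end mid [ 0.0004 -0.0104  0.1531] dist from near end to tool axis 0.0135 z there 0.1618
```

```bash
python3 - <<'E'
from h import *
print(get_state()['t'])
plan(*cgoal(-.0450,.0470,3))
E
```

```text
9.8833
rot first: rv deg [ 0.12 -0.13  0.  ] norm 0.18 then shift (goal frame) [-0.0003 -0.0246  0.0345]  | shift in current frame [-0.0004 -0.0246  0.0344] dist 0.042
```

>>> jog_arm:
  targets:
    - {"wx":0.1,"wy":-0.1,"wz":0,"x":-0.0003,"y":-0.006,"z":0.0085,"jaw":0.2}
    - {"wx":0,"wy":0,"wz":0,"x":0,"y":-0.006,"z":0.0085,"jaw":0.2}
    - {"wx":0,"wy":0,"wz":0,"x":0,"y":-0.005,"z":0.007,"jaw":0.2}
    - {"wx":0,"wy":0,"wz":0,"x":0,"y":-0.003,"z":0.004,"jaw":0.2}
    - {"wx":0,"wy":0,"wz":0,"x":0,"y":-0.002,"z":0.003,"jaw":0.2}
    - {"wx":0,"wy":0,"wz":0,"x":0,"y":0,"z":0,"jaw":0.2}
    - {"wx":0,"wy":0,"wz":0,"x":0,"y":0,"z":0,"jaw":0.2}
    - {"wx":0,"wy":0,"wz":0,"x":0,"y":0,"z":0,"jaw":0.2}

```text
t: 10.55
tcp_pos: [0.5321, -0.0501, 0.1793]
tool_rot: [0.948, -0.004, -0.002, 0.317]
wrist_force: [0.3, 0.4, -0.7]
gripper_width: 0.0343
```

```bash
python3 - <<'E'
from h import *
s=get_state();M=T(s);print(s['t'],s['wrist_force'],s['ft_torque'],s['qd'].round(3))
plan(*cgoal(-.0450,.0470,3),M)
ci=camera_info('wrist');im=read_camera('wrist');cv2.imwrite('pics/w12.png',im);np.save('w12.npy',ci,allow_pickle=True)
cv2.imwrite('pics/w12c.png',cv2.resize(im[200:400,210:440],None,fx=3.3,fy=3,interpolation=cv2.INTER_CUBIC))
im=read_camera('scene');cv2.imwrite('pics/s12c.png',cv2.resize(im[190:300,330:460],None,fx=5,fy=5,interpolation=cv2.INTER_CUBIC))
E
```

```text
10.55 [ 0.33587043  0.40193016 -0.72286724] [ 0.40480134  0.01668488 -0.01453118] [ 0.001 -0.004 -0.001 -0.    -0.002  0.001]
rot first: rv deg [ 0.    0.13 -0.01] norm 0.13 then shift (goal frame) [ 0.0007 -0.0029  0.002 ]  | shift in current frame [ 0.0007 -0.0029  0.002 ] dist 0.004
```

View pics/w12c.png

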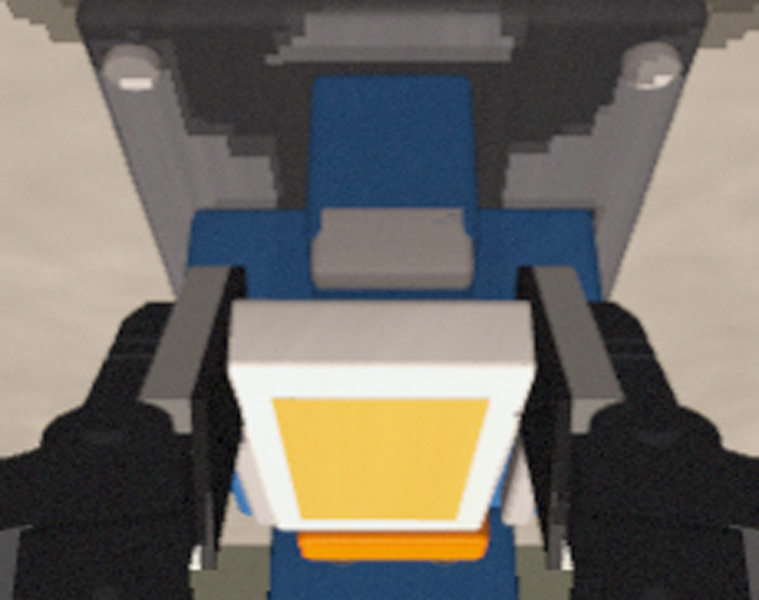

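View pics/s12c.png

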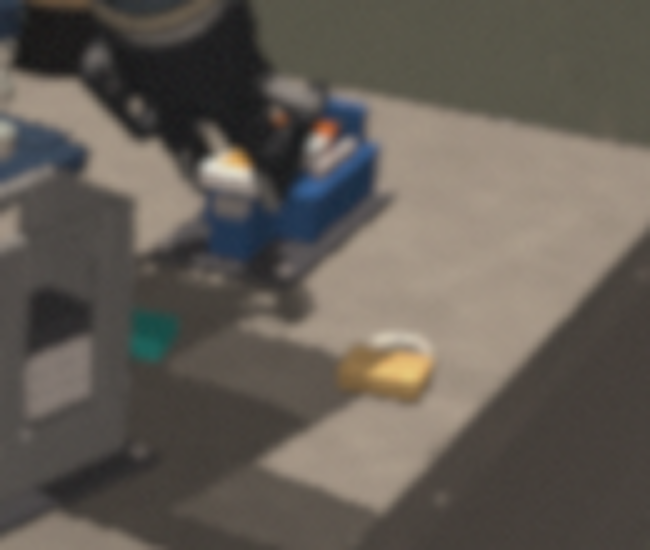

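>>> jog_arm:
  targets:
    - {"wx":0,"wy":0.1,"wz":0,"x":0.0015,"y":-0.0028,"z":0.002,"jaw":0.2}
    - {"wx":0,"wy":0,"wz":0,"x":0,"y":0,"z":0,"jaw":0.2}
    - {"wx":0,"wy":0,"wz":0,"x":0,"y":0,"z":0,"jaw":0.2}
    - {"wx":0,"wy":0,"wz":0,"x":0,"y":0,"z":0,"jaw":0.2}

```text
t: 10.98
tcp_pos: [0.5335, -0.0491, 0.1757]
tool_rot: [0.948, -0.003, -0.002, 0.317]
wrist_force: [-0.1, 0.5, -2.0]
gripper_width: 0.0343
```

```bash
python3 - <<'E'
from h import *
s=get_state();M=T(s);print(s['t'],s['wrist_force'],s['ft_torque'],s['qd'].round(3))
plan(*cgoal(-.0450,.0470,3),M)
ci=camera_info('wrist');im=read_camera('wrist');cv2.imwrite('pics/w13.png',im);np.save('w13.npy',ci,allow_pickle=True)
cv2.imwrite('pics/w13c.png',cv2.resize(im[200:400,210:440],None,fx=3.3,fy=3,interpolation=cv2.INTER_CUBIC))
E
```

```text
10.9833 [-0.12132639  0.45905833 -2.04490663] [0.43601206 0.02322208 0.02296388] [-0.001  0.001  0.001  0.     0.    -0.001]
rot first: rv deg [-0.01  0.06  0.01] norm 0.07 then shift (goal frame) [-0.0007  0.0001 -0.0003]  | shift in current frame [-0.0007  0.0001 -0.0003] dist 0.001
```

View pics/w13c.png

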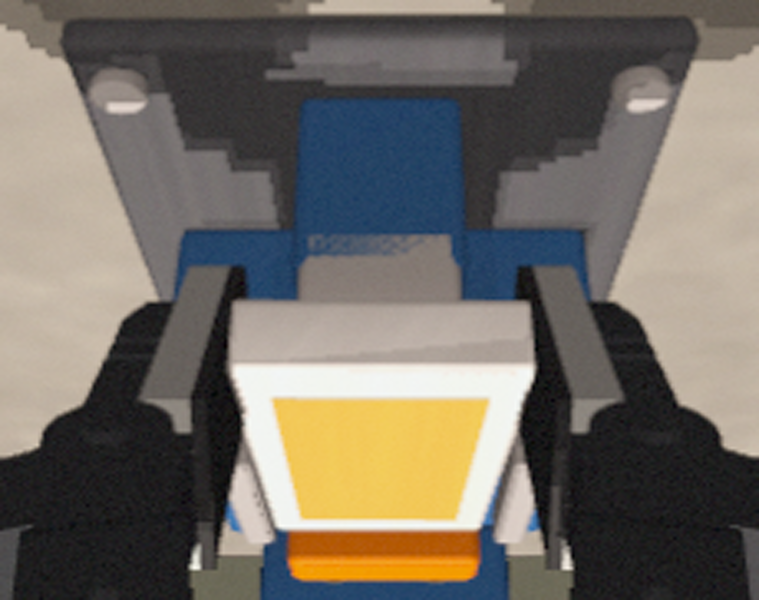

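>>> jog_arm:
  targets:
    - {"wx":0,"wy":0,"wz":0,"x":0,"y":0.0016,"z":0.0012,"jaw":0.2}
    - {"wx":0,"wy":0,"wz":0,"x":0,"y":0.0016,"z":0.0012,"jaw":0.2}
    - {"wx":0,"wy":0,"wz":0,"x":0,"y":0.0016,"z":0.0012,"jaw":0.2}
    - {"wx":0,"wy":0,"wz":0,"x":0,"y":0.0016,"z":0.0012,"jaw":0.2}
    - {"wx":0,"wy":0,"wz":0,"x":0,"y":0.0016,"z":0.0012,"jaw":0.2}
    - {"wx":0,"wy":0,"wz":0,"x":0,"y":0,"z":0,"jaw":0.2}
    - {"wx":0,"wy":0,"wz":0,"x":0,"y":0,"z":0,"jaw":0.2}

```text
t: 11.62
tcp_pos: [0.5334, -0.0589, 0.1757]
tool_rot: [0.948, -0.003, -0.001, 0.317]
wrist_force: [-0.1, 4.9, -0.6]
gripper_width: 0.0345
```

```bash
python3 - <<'E'
from h import *
s=get_state();M=T(s);print(s['t'],s['wrist_force'],s['ft_torque'],s['qd'].round(3))
plan(*cgoal(-.0350,.0470,3),M)
ci=camera_info('wrist');im=read_camera('wrist');cv2.imwrite('pics/w14.png',im);np.save('w14.npy',ci,allow_pickle=True)
cv2.imwrite('pics/w14c.png',cv2.resize(im[200:400,210:440],None,fx=3.3,fy=3,interpolation=cv2.INTER_CUBIC))
E
```

```text
11.6167 [-0.07687306  4.88197381 -0.58252821] [ 0.85730096 -0.01894067  0.03071888] [ 0.003  0.001 -0.001 -0.001  0.003  0.   ]
rot first: rv deg [-0.05  0.04  0.01] norm 0.06 then shift (goal frame) [-0.0007  0.0002 -0.0002]  | shift in current frame [-0.0007  0.0002 -0.0002] dist 0.001
```

View pics/w14c.png

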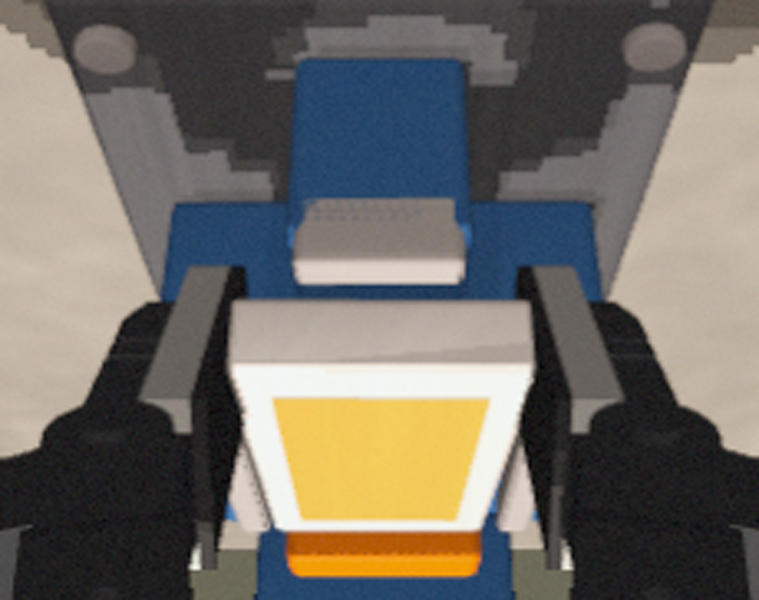

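```bash
python3 - <<'E'
from h import *
ci=np.load('w14.npy',allow_pickle=True).item()
f=lambda a:np.array(a)/[3.3,3]+[210,200]-[.35,.35]
for n,p,z in [('lip outer',(380,258),.04),('lip inner',(380,284),.04),('near bot',(381,300),.0422),('near bot lower',(381,300),.0402),('near bot hi',(381,300),.0442),('near top',(381,364),.0522),('jaw top front',(384,553),.0525),('jaw top back',(384,577),.0525),('far top',(380,530),.0522-.0047)]:
    q=p2w(ci,f(p),z)[0];print(n,(q-SEAT)@CX)
E
```

```text
lip outer -0.052201192353192476
lip inner -0.04514683898010059
near bot -0.044974880609608955
near bot lower -0.040912915533101175
near bot hi -0.04903684568611674
near top -0.04792831376816237
jaw top front 0.03866532292892119
jaw top back 0.056898917287172786
far top 0.04185630512923022
```

>>> jog_arm:
  targets:
    - {"wx":0,"wy":0,"wz":0,"x":-0.0004,"y":0.0016,"z":0.0012,"jaw":0.2}
    - {"wx":0,"wy":0,"wz":0,"x":-0.0003,"y":0.0016,"z":0.0012,"jaw":0.2}
    - {"wx":0,"wy":0,"wz":0,"x":0,"y":0.0016,"z":0.0012,"jaw":0.2}
    - {"wx":0,"wy":0,"wz":0,"x":0,"y":0.0004,"z":0.0003,"jaw":0.2}
    - {"wx":0,"wy":0,"wz":0,"x":0,"y":0,"z":0,"jaw":0.2}
    - {"wx":0,"wy":0,"wz":0,"x":0,"y":0,"z":0,"jaw":0.2}

```text
t: 12.17
tcp_pos: [0.533, -0.0651, 0.1757]
tool_rot: [0.949, -0.003, -0.001, 0.317]
wrist_force: [1.1, 6.7, -0.2]
gripper_width: 0.0344
```

```bash
python3 - <<'E'
from h import *
s=get_state();M=T(s);print(s['t'],s['wrist_force'],s['ft_torque'],s['qd'].round(3))
plan(*cgoal(-.0285,.0470,3),M);plan(*cgoal(-.0285,.0400,0),M)
ci=camera_info('wrist');im=read_camera('wrist');cv2.imwrite('pics/w15.png',im);np.save('w15.npy',ci,allow_pickle=True)
cv2.imwrite('pics/w15c.png',cv2.resize(im[200:400,210:440],None,fx=3.3,fy=3,interpolation=cv2.INTER_CUBIC))
E
```

```text
12.1667 [ 1.14595181  6.67697209 -0.1906569 ] [ 1.05902113 -0.16017583  0.13892791] [ 0.001  0.     0.002  0.    -0.001  0.   ]
rot first: rv deg [-0.08 -0.05  0.03] norm 0.1 then shift (goal frame) [-0.0003  0.0005  0.    ]  | shift in current frame [-0.0003  0.0005  0.    ] dist 0.001
rot first: rv deg [-3.08 -0.05  0.03] norm 3.08 then shift (goal frame) [-0.0003 -0.0125  0.0052]  | shift in current frame [-0.0003 -0.0122  0.0058] dist 0.014
```

View pics/w15c.png

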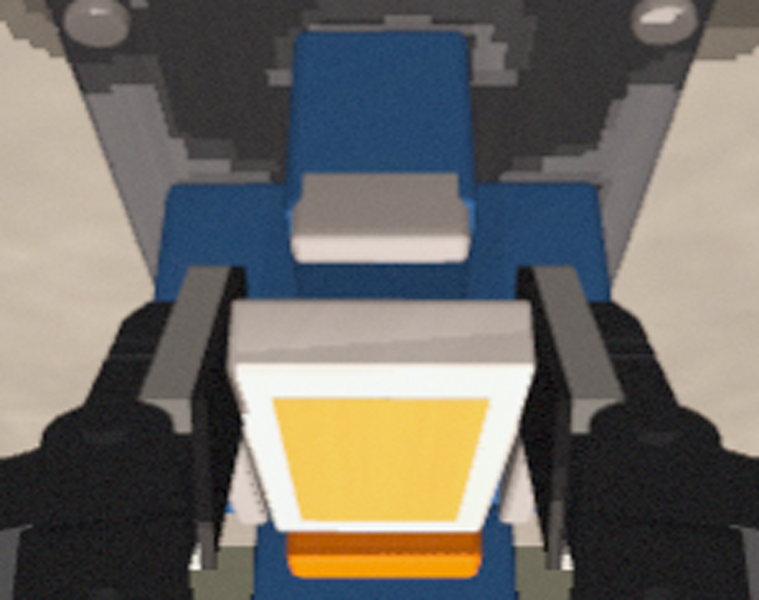

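>>> jog_arm:
  targets:
    - {"wx":-0.5,"wy":0,"wz":0,"x":0,"y":-0.002,"z":0.0009,"jaw":0.2}
    - {"wx":-0.5,"wy":0,"wz":0,"x":0,"y":-0.002,"z":0.0009,"jaw":0.2}
    - {"wx":-0.5,"wy":0,"wz":0,"x":0,"y":-0.002,"z":0.0009,"jaw":0.2}
    - {"wx":-0.5,"wy":0,"wz":0,"x":0,"y":-0.002,"z":0.0009,"jaw":0.2}
    - {"wx":0,"wy":0,"wz":0,"x":0,"y":0,"z":0,"jaw":0.2}
    - {"wx":0,"wy":0,"wz":0,"x":0,"y":0,"z":0,"jaw":0.2}

```text
t: 12.72
tcp_pos: [0.5329, -0.0609, 0.168]
tool_rot: [0.943, -0.003, -0.001, 0.333]
wrist_force: [1.3, 6.8, 0.3]
gripper_width: 0.0343
```

```bash
python3 - <<'E'
from h import *
s=get_state();M=T(s);print(s['t'],s['wrist_force'],s['ft_torque'],s['qd'].round(3))
plan(*cgoal(-.0285,.0400,0),M);print('zc',(M[:3,:3]@[0,0,.1615]+M[:3,3]),'xg',(M[:3,:3]@[0,0,.1615]+M[:3,3]-SEAT)@CX)
ci=camera_info('wrist');im=read_camera('wrist');cv2.imwrite('pics/w16.png',im);np.save('w16.npy',ci,allow_pickle=True)
cv2.imwrite('pics/w16c.png',cv2.resize(im[200:400,210:440],None,fx=3.3,fy=3,interpolation=cv2.INTER_CUBIC))
E
```

```text
12.7167 [1.29395488 6.79534789 0.25362078] [ 0.91069903 -0.06540073  0.14151029] [-0.002 -0.002  0.     0.001 -0.001 -0.002]
rot first: rv deg [-1.04 -0.04  0.06] norm 1.04 then shift (goal frame) [-0.0002 -0.0043  0.002 ]  | shift in current frame [-0.0002 -0.0043  0.0021] dist 0.005
zc [ 0.53232969 -0.16243288  0.04244917] xg -0.02877011195371018
```

View pics/w16c.png

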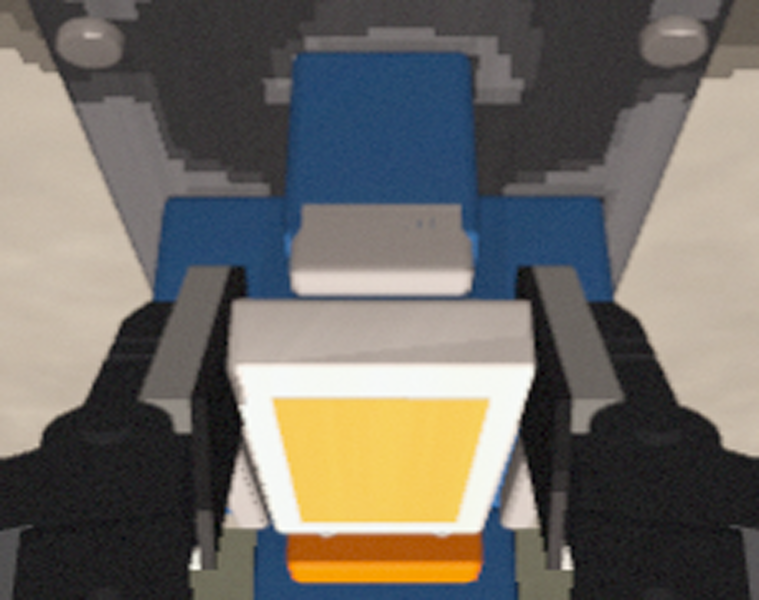

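>>> jog_arm:
  targets:
    - {"wx":-0.5,"wy":0,"wz":0,"x":-0.0002,"y":-0.0022,"z":0.001,"jaw":0.2}
    - {"wx":-0.5,"wy":0,"wz":0,"x":0,"y":-0.0022,"z":0.0012,"jaw":0.2}
    - {"wx":0,"wy":0,"wz":0,"x":0,"y":0,"z":0,"jaw":0.2}
    - {"wx":0,"wy":0,"wz":0,"x":0,"y":0,"z":0,"jaw":0.2}

```text
t: 13.1
tcp_pos: [0.5328, -0.059, 0.1638]
tool_rot: [0.94, -0.003, -0.001, 0.342]
wrist_force: [0.9, 6.5, 1.7]
gripper_width: 0.0342
```

```bash
python3 - <<'E'
from h import *
s=get_state();M=T(s);print(s['t'],s['wrist_force'],s['ft_torque'],s['qd'].round(3))
plan(*cgoal(-.0285,.0400,0),M);print('zc',(M[:3,:3]@[0,0,.1615]+M[:3,3]),'xg',(M[:3,:3]@[0,0,.1615]+M[:3,3]-SEAT)@CX)
ci=camera_info('wrist');im=read_camera('wrist');cv2.imwrite('pics/w17.png',im);np.save('w17.npy',ci,allow_pickle=True)
cv2.imwrite('pics/w17c.png',cv2.resize(im[200:400,210:440],None,fx=3.3,fy=3,interpolation=cv2.INTER_CUBIC))
E
```

```text
13.1 [0.93128149 6.5191204  1.73899943] [ 0.79175289 -0.06095433  0.21885112] [-0.001 -0.     0.001  0.002 -0.002 -0.001]
rot first: rv deg [ 0.   -0.04  0.05] norm 0.06 then shift (goal frame) [-0.0001 -0.0001  0.    ]  | shift in current frame [-0.0001 -0.0001  0.    ] dist 0.0
zc [ 0.53221481 -0.16280659  0.04011433] xg -0.0283956095598405
```

View pics/w17c.png

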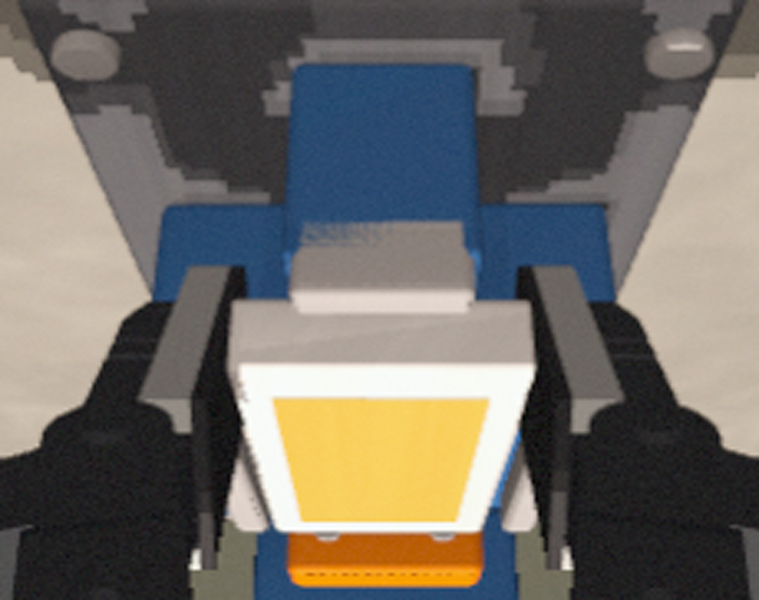

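>>> jog_arm:
  targets:
    - {"wx":0,"wy":0,"wz":0,"x":0,"y":-0.0012,"z":-0.0003,"jaw":0.2}
    - {"wx":0,"wy":0,"wz":0,"x":0,"y":-0.0012,"z":-0.0008,"jaw":0.2}
    - {"wx":0,"wy":0,"wz":0,"x":0,"y":0,"z":0,"jaw":0.2}
    - {"wx":0,"wy":0,"wz":0,"x":0,"y":0,"z":0,"jaw":0.2}

```text
t: 13.48
tcp_pos: [0.5329, -0.0569, 0.1636]
tool_rot: [0.939, -0.003, -0.001, 0.343]
wrist_force: [0.6, 5.7, 5.5]
gripper_width: 0.0347
```

```bash
python3 - <<'E'
from h import *
s=get_state();M=T(s);print(s['t'],s['wrist_force'],s['ft_torque'],s['qd'].round(3))
print('zc',(M[:3,:3]@[0,0,.1615]+M[:3,3]),'xg',(M[:3,:3]@[0,0,.1615]+M[:3,3]-SEAT)@CX)
im=read_camera('wrist')
cv2.imwrite('pics/w18c.png',cv2.resize(im[200:400,210:440],None,fx=3.3,fy=3,interpolation=cv2.INTER_CUBIC))
E
```

```text
13.4833 [0.62114885 5.66498026 5.50432432] [0.34604768 0.03728135 0.11124876] [-0.002 -0.     0.001 -0.    -0.002  0.001]
zc [ 0.53227414 -0.16087545  0.04009372] xg -0.030327119991383843
```

View pics/w18c.png

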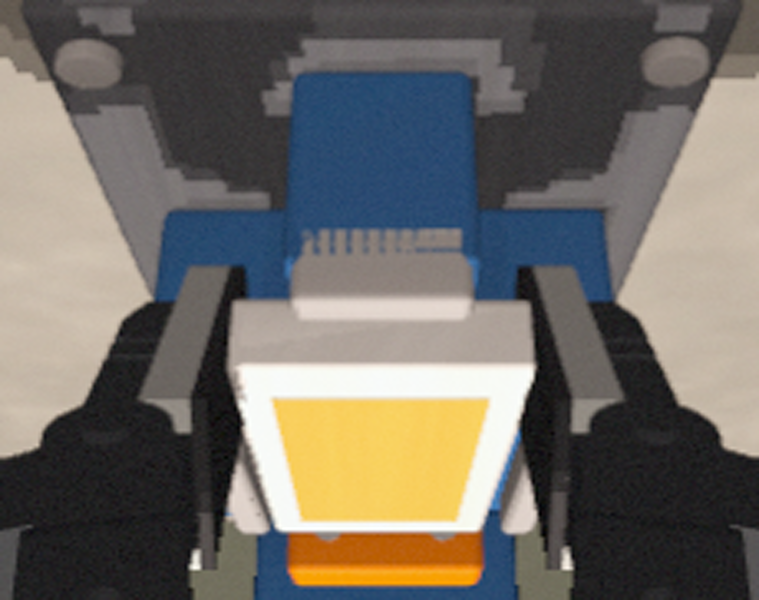

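>>> jog_arm:
  targets:
    - {"wx":0,"wy":0,"wz":0,"x":0,"y":0,"z":0,"jaw":0.44}
    - {"wx":0,"wy":0,"wz":0,"x":0,"y":0,"z":0,"jaw":0.5}
    - {"wx":0,"wy":0,"wz":0,"x":0,"y":0,"z":0,"jaw":0.6}
    - {"wx":0,"wy":0,"wz":0,"x":0,"y":0,"z":0,"jaw":0.62}
    - {"wx":0,"wy":0,"wz":0,"x":0,"y":0,"z":0,"jaw":0.62}

```text
t: 13.95
tcp_pos: [0.5325, -0.0572, 0.1626]
tool_rot: [0.94, -0.004, -0.002, 0.342]
wrist_force: [0.4, 0.3, -0.8]
gripper_width: 0.0527
```

```bash
python3 - <<'E'
from h import *
s=get_state();M=T(s);print(s['t'],s['wrist_force'],s['ft_torque'],s['gripper_width'])
im=read_camera('wrist')
cv2.imwrite('pics/w19c.png',cv2.resize(im[200:400,210:440],None,fx=3.3,fy=3,interpolation=cv2.INTER_CUBIC))
E
```

```text
13.95 [ 0.3518278   0.27551231 -0.77509441] [ 0.27926039  0.00556127 -0.02738098] 0.05271594014092519
```

View pics/w19c.png

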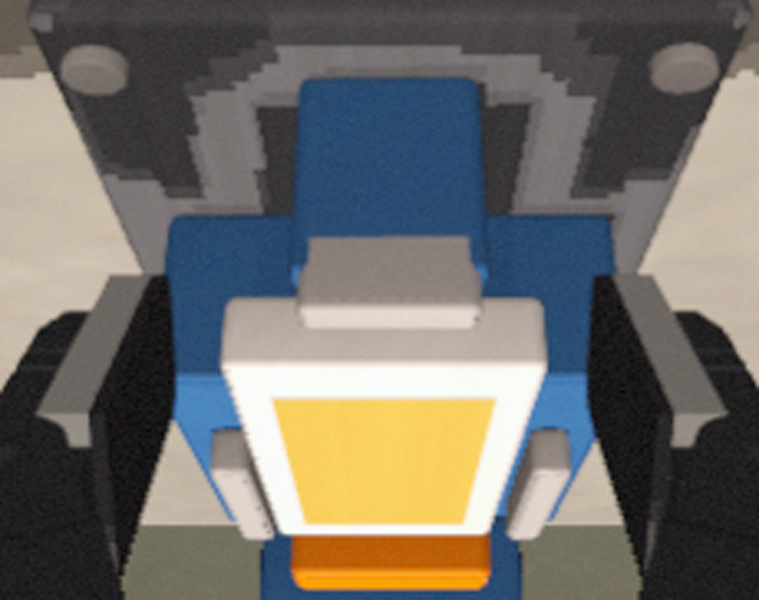

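>>> jog_arm:
  targets:
    - {"wx":0,"wy":0,"wz":0,"x":0.0003,"y":0,"z":-0.006,"jaw":0.62}
    - {"wx":0,"wy":0,"wz":0,"x":0,"y":0,"z":-0.012,"jaw":0.62}
    - {"wx":0,"wy":0,"wz":0,"x":0,"y":0,"z":-0.025,"jaw":0.62}
    - {"wx":0,"wy":0,"wz":0,"x":0,"y":0,"z":-0.035,"jaw":0.62}
    - {"wx":0,"wy":0,"wz":0,"x":0,"y":0.01,"z":-0.03,"jaw":0.62}
    - {"wx":0,"wy":0,"wz":0,"x":0,"y":0.02,"z":-0.025,"jaw":0.62}
    - {"wx":0,"wy":0,"wz":0,"x":0,"y":0.01,"z":-0.01,"jaw":0.62}
    - {"wx":0,"wy":0,"wz":0,"x":0,"y":0,"z":0,"jaw":0.62}
    - {"wx":0,"wy":0,"wz":0,"x":0,"y":0,"z":0,"jaw":0.62}

```text
t: 14.75
tcp_pos: [0.5333, 0.0047, 0.299]
tool_rot: [0.94, -0.004, -0.001, 0.342]
wrist_force: [0.1, 0.4, -0.2]
gripper_width: 0.0531
```

```bash
python3 - <<'E'
from h import *
s=get_state();M=T(s);print(s['t'],s['wrist_force'],s['qd'].round(3))
ci=camera_info('wrist');np.save('w20.npy',ci,allow_pickle=True);im=read_camera('wrist');cv2.imwrite('pics/w20.png',im)
px=w2p(ci,SEAT)[0].astype(int);print(px)
a,b=max(px[1]-70,0),max(px[0]-60,0)
print(a,b);cv2.imwrite('pics/w20c.png',cv2.resize(im[a:a+130,b:b+130],None,fx=5,fy=4.5,interpolation=cv2.INTER_CUBIC))
im=read_camera('scene');cv2.imwrite('pics/s20c.png',cv2.resize(im[190:320,280:450],None,fx=4.5,fy=4.5,interpolation=cv2.INTER_CUBIC))
im=read_camera('top');cv2.imwrite('pics/t20c.png',cv2.resize(im[180:320,250:480],None,fx=3.4,fy=3.4,interpolation=cv2.INTER_CUBIC))
E
```

```text
14.75 [ 0.08852193  0.4437677  -0.20475217] [-0.01   0.043  0.023  0.001 -0.004  0.003]
[325 199]
129 265
```

View pics/w20c.png

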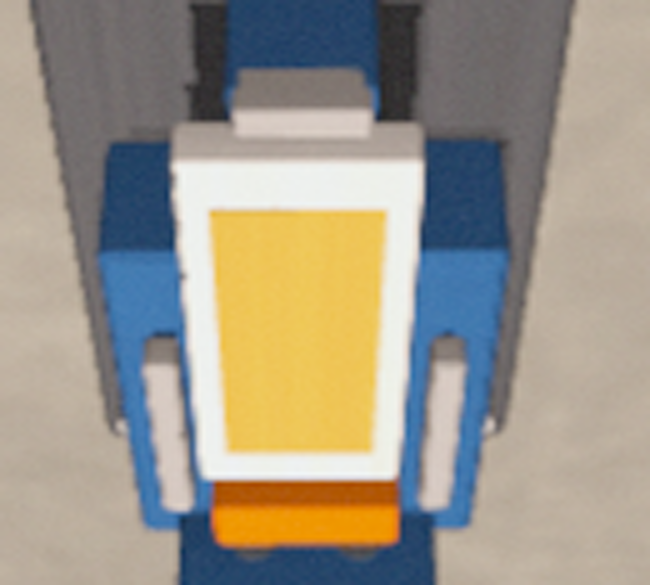

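View pics/s20c.png

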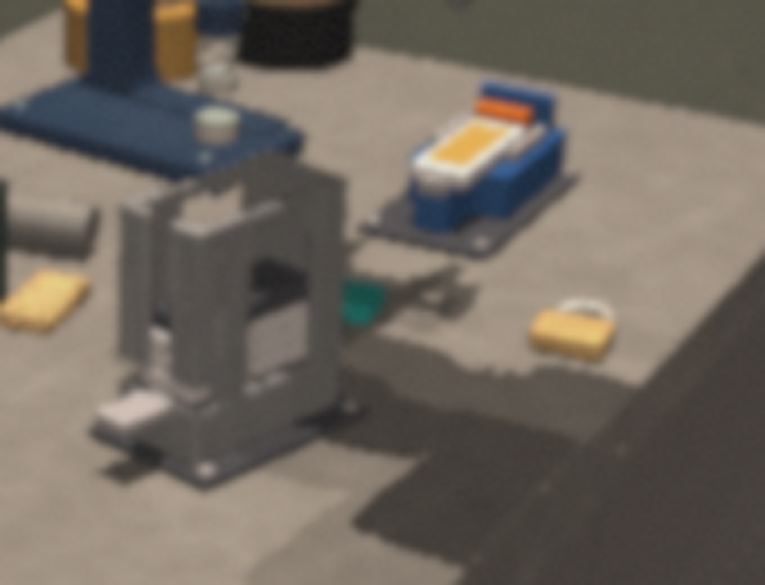

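View pics/t20c.png

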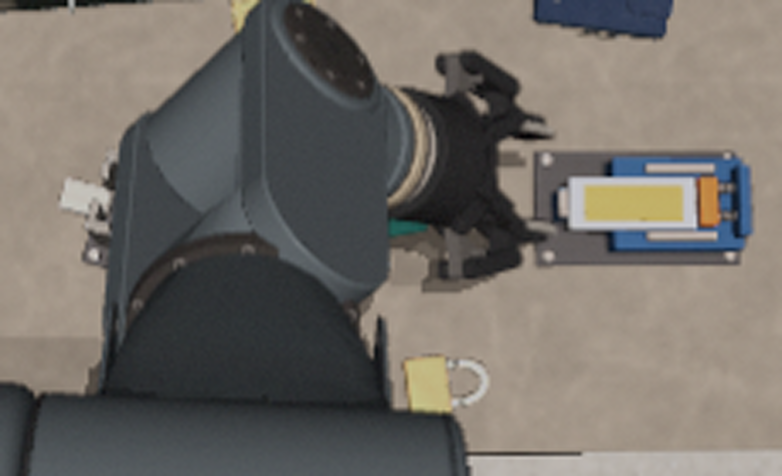

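>>> jog_arm:
  targets:
    - {"wx":0,"wy":0,"wz":0,"x":0,"y":0.02,"z":-0.023,"jaw":0.62}
    - {"wx":0,"wy":0,"wz":0,"x":0,"y":0.02,"z":-0.023,"jaw":0.62}
    - {"wx":0,"wy":0,"wz":0,"x":0.006,"y":-0.0276,"z":-0.0231,"jaw":0.62}
    - {"wx":0,"wy":0,"wz":0,"x":0.006,"y":-0.0276,"z":-0.0231,"jaw":0.62}
    - {"wx":0,"wy":0,"wz":0,"x":0.006,"y":-0.0276,"z":-0.0231,"jaw":0.62}
    - {"wx":0,"wy":0,"wz":0,"x":0.006,"y":-0.0276,"z":-0.0231,"jaw":0.62}
    - {"wx":0,"wy":0,"wz":0,"x":0.006,"y":-0.0276,"z":-0.0231,"jaw":0.62}
    - {"wx":0,"wy":0,"wz":0,"x":0.006,"y":-0.0276,"z":-0.0231,"jaw":0.62}
    - {"wx":0,"wy":0,"wz":0,"x":0.006,"y":-0.0276,"z":-0.0231,"jaw":0.62}
    - {"wx":0,"wy":0,"wz":0,"x":0.006,"y":-0.0276,"z":-0.0231,"jaw":0.62}
    - {"wx":0,"wy":0,"wz":0,"x":0.006,"y":-0.0276,"z":-0.0231,"jaw":0.62}
    - {"wx":0,"wy":0,"wz":0,"x":0,"y":-0.02,"z":-0.0168,"jaw":0.62}

```text
t: 15.9
tcp_pos: [0.5905, 0.3555, 0.356]
tool_rot: [0.94, -0.002, -0.002, 0.342]
wrist_force: [1.3, -0.0, -1.0]
gripper_width: 0.0528
```

>>> jog_arm:
  targets:
    - {"wx":0,"wy":-3.3,"wz":4,"x":0,"y":0,"z":0,"jaw":0.62}
    - {"wx":0,"wy":-3.3,"wz":4,"x":0,"y":-0.015,"z":0.018,"jaw":0.62}
    - {"wx":0,"wy":-3.3,"wz":4,"x":0,"y":-0.015,"z":0.018,"jaw":0.62}
    - {"wx":0,"wy":0,"wz":0,"x":0,"y":-0.015,"z":0.018,"jaw":0.62}
    - {"wx":0,"wy":0,"wz":0,"x":0,"y":-0.015,"z":0.018,"jaw":0.62}
    - {"wx":0,"wy":0,"wz":0,"x":0,"y":0,"z":0,"jaw":0.62}
    - {"wx":0,"wy":0,"wz":0,"x":0,"y":0,"z":0,"jaw":0.62}

```text
t: 16.48
tcp_pos: [0.5895, 0.3519, 0.2617]
tool_rot: [0.93, -0.13, -0.05, 0.341]
wrist_force: [0.5, 0.6, -0.1]
gripper_width: 0.053
```

```bash
python3 - <<'E'
from h import *
s=get_state();M=T(s);print(s['t'],M[:3,3],s['wrist_force'],s['qd'].round(3))
ci=camera_info('wrist');im=read_camera('wrist');cv2.imwrite('pics/w21.png',im)
px=w2p(ci,[.535,.18,.04])[0].astype(int);print(px)
a,b=max(px[1]-60,0),max(px[0]-75,0)
cv2.imwrite('pics/w21c.png',cv2.resize(im[a:a+130,b:b+150],None,fx=5,fy=4.5,interpolation=cv2.INTER_CUBIC))
im=read_camera('top');cv2.imwrite('pics/t21.png',im)
E
```

```text
16.4833 [0.58953933 0.35192398 0.26172471] [ 0.47264321  0.58568999 -0.06736191] [ 0.003 -0.054 -0.044 -0.011  0.008 -0.004]
[320 224]
```

View pics/w21c.png

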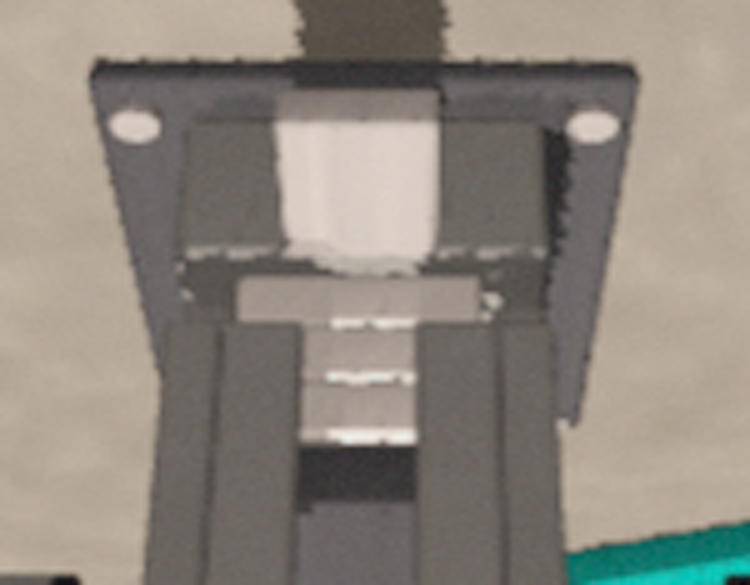

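View pics/t21.png

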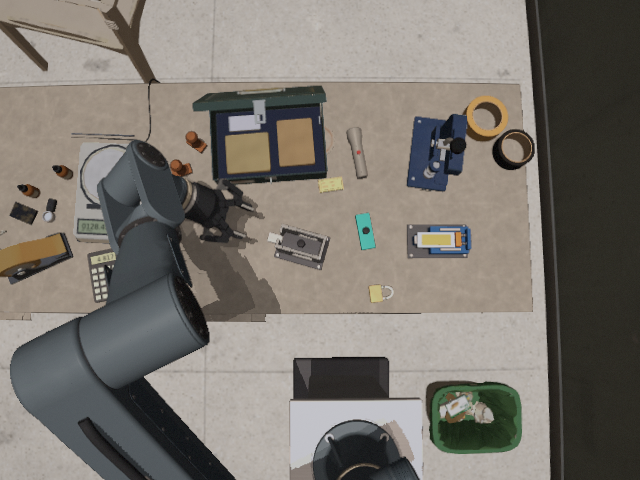

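```bash
python3 -c "
from workcell import *
print(finish_job())"
```

```text
the job is handed in; nothing more can be done
None
```

I drew the bottom blank out of the magazine with the gripper leaning back 40°. I then carried it over the tower, pushed the orange jaw back about 12 mm with the blank's far end (about 6 N on the wrist), lowered the near end behind the lip and let go. I handed the job in at about 16.6 s of the 45 s allowed.

**Clamp:** after release, the wrist, scene and top pictures show the blank lying flat and centred between the rails, with its end behind the lip and the jaw still pressed back against the other end. I could not read the jaw joint or the final blank pose directly. Those rest on the pictures and on the force readings: about 5 N on the bed before opening, close to zero after.

**Magazine:** a last wrist picture shows the tongue bare and the remaining three blanks dropped to the floor, flush behind the gate. The top picture shows the follower still inside.

**Bystanders:** the tag bundle and padlock look unmoved in the last top picture. The stapler was hidden behind the arm in that picture, so I did not re-check it; the arm was never near it at table height.

**One disagreement:** the camera estimates of where I held the blank ranged from about 3 to 16 mm from its near end, because the camera looks very obliquely there. I used about 13.5 mm from a fit to the blank's corners, and the jaw force confirmed it.

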